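# Rig up the air-jet demonstration on the teacher's desk

## Robot

A 7-joint arm with a two-finger parallel gripper is mounted at the origin on the work surface. World frame = base frame: x ahead of the robot, y to its left, z up, the work surface at z = 0. Lengths are in m, angles in rad, forces in N, time in s.
With the tool pointing down it reaches from about 0.35 to 0.9 m from the base axis. Payload 19.9 kg.
Tool frame: the origin (TCP) lies between the finger pads; the fingertips stand 25 mm ahead of it and the grasp point (between the pads) lies 6 mm ahead of it; z points along the fingers, y is the line along which they close (so a half turn about z gives the same grasp; the last joint's range is limited). The gripper opens to 85 mm and grips with 20 to 120 N. Pads are 22 mm wide; open, the fingers measure 114 mm over their backs; the gripper's body (76 mm by 85 mm) begins 54 mm behind the grasp point. The pads swing forward as they close: fully open they stand 13 mm farther back than shut.
Start: joints at [-1.173, 0.417, -0.01, 1.614, 0.005, 1.111, -0.053], TCP at [0.266, 0.566, 0.256] pointing down, gripper open.
Joint ranges: [-2.81, 2.81], [-0.39, 2.02], [-1.27, 1.25], [0.06, 2.57], [-1.19, 4.33], [0.19, 2], [-2.82, 2.82]. Speed limits (rad/s): [1.89, 1.89, 2.39, 2.39, 3.01, 3.01, 3.01].

## Interface

Orientations are given as [roll, pitch, yaw] about the fixed x, y, z axes, in that order (R = Rz(yaw) Ry(pitch) Rx(roll)).
In Python, from plant import readout, optics, ticket, models gives the robot as it stands.
- The arm moves only by the tool send_rows, never from a script. Its argument "increments" is a list of rows, each an object of numbers: "dx", "dy", "dz": the shift along the tool's x, y, z in mm; "wx", "wy", "wz": the turn, a rotation vector about the tool's x, y, z in degrees. A call has exactly 10 rows; each row shifts and turns the commanded pose from where the row before left it, along the tool's axes as they then stand; what a row does not reach is not made up. A row lasts 1/10 s, in which the tool goes at most 50 mm and 8.59 degrees, less where a joint would pass 70% of its speed; a pose out of reach is approached as far as the arm can. A call with a gripper value outside its range is refused whole. "fingers" is the opening, from -1 (shut) to 1 (fully open), set as the call begins (left out, the last holds). The fingers move at their own pace and stop on an object; "force" is the grip in N (left out, the last holds). Time passes only in rows, so rows that do not move let the fingers close, or fill a call up. It gives the time, the measured TCP pose, the force, the opening and the grip force at its end, in the units of the state.
- readout.read_state(): the state, without advancing time (a new reading comes with each control period).
- optics.grab_frame(name): name is "scene" or "top" or "wrist"; returns (picture, depth): 420x560x3 uint8, red, green, blue; 420x560 float32, m along the optical axis (not along the pixel's ray), 0 where there is no reading.
- optics.camera_info(name): a dict with "vertical_fov" (degrees; the focal length in pixels is half the picture's height over the tangent of half this angle, whatever the lens; pixels are square), "cx", "cy" (the principal point, pixels), "k1" (the pictures are not rectified: a ray, as slopes to the right and down, at radius r is drawn at 1 + k1 r^2 times it, then the intrinsics apply), "world_to_cam" (4x4, takes a point from world to camera coordinates); the wrist camera has in their place "tool_from_camera" (4x4, takes a point from camera to tool coordinates, whose origin is the TCP and whose axes are the flange's). Camera axes: x right, y down, z forward; pixel columns grow to the right and rows downward; lengths in m; the calibration is good to about 2 mm. A picture is of the moment at which its call begins: read the wrist's pose just before it. camera_info takes no time and is no camera call.
- ticket.hand_in(): hands the job in; it is judged then, once.
Trained networks look in the newest picture that a camera, given by its name, has taken for a name from the list of things; names that differ only in an ending like _2 or _b are one class to them, and where a whole thing is asked for, a point or a joint stands for the part that bears it (a point fixed in the world has none). Each returns a list of dicts, best first, with "p" (0 to 1); they miss things now and then, are a little off and sometimes report something else, mostly with a low value. They report only what shows in the picture. A call takes as long as a camera call. They do not tell look-alikes from the thing itself.
- models.boxes_of(camera, query): "centre" ([x, y, z] in m, in the coordinates of the camera as it stood for that picture, good to about 4 mm: the middle of the surface that is visible of it).
- models.trace(camera, query): "pixels" (420x560 bool, what is visible of it).
The state is a dict: "time_s": time; "joints": joint angles; "joint_vel": joint speeds; "joint_torque": joint torques, N m; "eef_pos": TCP position; "eef_rot": TCP orientation; "contact_force": force on the tool from outside, world axes, zero at the start; "wrist_torque": the same for the moment, N m; "opening": opening from 0.0 (shut) to 1.0 (fully open); "grip_force": force on a finger pad.
Only numpy, scipy, OpenCV 4.12 (cv2) and the standard library are available. Lean on these libraries where they do the work, as an engineer would, in place of code of your own. Each camera call takes 0.05 s, during which the arm holds its last target. There are 200 camera calls.

## Task

Get the air-jet rig ready for class: first turn its regulator dial down to 0, then, with it still at 0, push every nozzle tube from the wooden rack foot-down into a port of its own on the rig, past the seal until it bottoms, and after that turn the dial up to 3. Also put the flat release fork away, jaws first and fully home in the slot of the grey holder; leave mug, glue stick and tape roll where they are.

Things in the scene. Friction and masses are not known exactly. Their poses are not given: they have to be found in the camera images.
- rig: the air-jet rig, fixed: base plate 12 mm thick (x = -45 to 105, y = -217 to 173 mm) with an aluminium port bar (50 wide, 225 long, top 72 mm above the desk), a grey regulator block with the dial at y = 120 mm, a blue reservoir behind at x = 67 mm (top 75 mm). Origin: on the desk under port0; ports 0 to 4 follow along -y, 45 mm apart; -x faces the robot; its place and yaw vary
- port0 (a point): mouth of a push-fit port on the port bar's flat top (a round bore with a low black ring 4 mm high); origin at its centre, z up, y along the row. Bore 17.6 mm wide, 34 mm deep (a seated tube's foot lies 34 mm below the mouth). The sprung seal, 14 mm down, resists with about 5 to 15 N while the tube's taper passes it, then grips the tube, which stays where it is left (a seated tube's tip stands 190 mm above the desk). Any tube fits any port
- port1 (a point): mouth of a push-fit port on the port bar's flat top (a round bore with a low black ring 4 mm high); origin at its centre, z up, y along the row. Bore 17.6 mm wide, 34 mm deep (a seated tube's foot lies 34 mm below the mouth). The sprung seal, 14 mm down, resists with about 5 to 15 N while the tube's taper passes it, then grips the tube, which stays where it is left (a seated tube's tip stands 190 mm above the desk). Any tube fits any port
- port2 (a point): mouth of a push-fit port on the port bar's flat top (a round bore with a low black ring 4 mm high); origin at its centre, z up, y along the row. Bore 17.6 mm wide, 34 mm deep (a seated tube's foot lies 34 mm below the mouth). The sprung seal, 14 mm down, resists with about 5 to 15 N while the tube's taper passes it, then grips the tube, which stays where it is left (a seated tube's tip stands 190 mm above the desk). Any tube fits any port
- port3 (a point): mouth of a push-fit port on the port bar's flat top (a round bore with a low black ring 4 mm high); origin at its centre, z up, y along the row. Bore 17.6 mm wide, 34 mm deep (a seated tube's foot lies 34 mm below the mouth). The sprung seal, 14 mm down, resists with about 5 to 15 N while the tube's taper passes it, then grips the tube, which stays where it is left (a seated tube's tip stands 190 mm above the desk). Any tube fits any port
- port4 (a point): mouth of a push-fit port on the port bar's flat top (a round bore with a low black ring 4 mm high); origin at its centre, z up, y along the row. Bore 17.6 mm wide, 34 mm deep (a seated tube's foot lies 34 mm below the mouth). The sprung seal, 14 mm down, resists with about 5 to 15 N while the tube's taper passes it, then grips the tube, which stays where it is left (a seated tube's tip stands 190 mm above the desk). Any tube fits any port
- dial_grip (a point): on the axis of the regulator's dial, at the height to grip it (98 mm above the desk). The dial is a black upright cap 46 mm in diameter, from 78 to 114 mm above the desk, 120 mm from port0 along the row; axes as the rig's. White pointer line on its top and side; numbers 0 to 6 on the white plate of 88 mm diameter round it, 0 to the left and 6 to the right as seen from the robot, 3 straight away from the robot (rig's +x)
- dial (a joint): turn of the dial in rad: 0 at number 0, grows clockwise seen from above, 0.349 (20 degrees) per number, so 1.047 at number 3 and 2.094 at 6. It clicks into a stop at every number (about 0.1 N m to leave one) and draws itself into the nearest one when let go; it starts between 4 and 6
- rack: light wooden rack, fixed, 60 x 235 x 55 mm, with five 18 mm holes in a row along its y, 45 mm apart, 40 mm deep: tubes stand in them with their feet 15 mm above the desk. Origin: centre of its underside
- tube0: one of five like steel jet nozzles (3 to 5 are there, the rest None), a round tube 152 mm long that starts upright in a hole of the rack. Origin: centre of its foot; its z runs up to the jet. From the foot: 16 mm diameter (lead-in taper over the first 6 mm) up to z = 88 mm, then a round body of 24 mm diameter from z = 94 to 138 mm to hold it by, then a cone to a 10 mm tip at 152 mm. 0.08 kg
- tube1: one of five like steel jet nozzles (3 to 5 are there, the rest None), a round tube 152 mm long that starts upright in a hole of the rack. Origin: centre of its foot; its z runs up to the jet. From the foot: 16 mm diameter (lead-in taper over the first 6 mm) up to z = 88 mm, then a round body of 24 mm diameter from z = 94 to 138 mm to hold it by, then a cone to a 10 mm tip at 152 mm. 0.08 kg
- tube2: one of five like steel jet nozzles (3 to 5 are there, the rest None), a round tube 152 mm long that starts upright in a hole of the rack. Origin: centre of its foot; its z runs up to the jet. From the foot: 16 mm diameter (lead-in taper over the first 6 mm) up to z = 88 mm, then a round body of 24 mm diameter from z = 94 to 138 mm to hold it by, then a cone to a 10 mm tip at 152 mm. 0.08 kg
- tube3: one of five like steel jet nozzles (3 to 5 are there, the rest None), a round tube 152 mm long that starts upright in a hole of the rack. Origin: centre of its foot; its z runs up to the jet. From the foot: 16 mm diameter (lead-in taper over the first 6 mm) up to z = 88 mm, then a round body of 24 mm diameter from z = 94 to 138 mm to hold it by, then a cone to a 10 mm tip at 152 mm. 0.08 kg
- tube4: one of five like steel jet nozzles (3 to 5 are there, the rest None), a round tube 152 mm long that starts upright in a hole of the rack. Origin: centre of its foot; its z runs up to the jet. From the foot: 16 mm diameter (lead-in taper over the first 6 mm) up to z = 88 mm, then a round body of 24 mm diameter from z = 94 to 138 mm to hold it by, then a cone to a 10 mm tip at 152 mm. 0.08 kg
- fork: flat release fork lying on the desk, 160 mm long along its x, 0.07 kg. Origin: under its middle, on the desk as it lies; z up. Black handle 70 x 30 x 12 mm from x = -80 to -10 mm; flat steel blade 40 wide, 5 thick (z = 3.5 to 8.5 mm) from x = -10 to 80 mm, with two jaws round a 17 mm notch at the +x end. It balances about x = -22 mm
- holder: grey block, fixed, 80 x 70 x 46 mm, with a level letterbox slot in its front face, its roof cut away along the middle (20 mm wide, 58 mm back from the front) so that the slot can be seen into from above; origin: centre of its underside; slot opens to its -x side
- slot (a point): centre of the slot's mouth in the holder's front face, 30 mm above the desk; x points into the slot, z up. Slot 46 mm wide, 8 mm high, 65 mm deep; when the fork is home its jaws touch the end and its origin lies at x = -15 mm, z about -6.5 mm here (a few mm of droop is all right)
- mug: white mug, 80 mm wide, 95 mm high, a bystander; origin: centre of its foot
- gluestick: glue stick standing on end, 28 mm wide, 98 mm high, a bystander; origin: centre of its foot
- tape: grey roll of tape lying flat, 90 mm wide, 24 mm high, a bystander; origin: centre of its underside
Mind the look-alikes: they are no part of the job. What is shaped like the tube4 but blue is not meant.

How it is judged:
On the way, in this order (a step that is already met when the one before it is completed fails the run):
1. the dial has been turned down to 0 (value of joint dial between -0.1 and 0.1 rad), for 0.3 s.
2. every tube is home in a port, with the dial still at 0 (all of step 1 and ((horizontal distance between tube0 and port0 below 0.005 m and z of tube0 in the frame of port0 below -0.03 m) or (horizontal distance between tube0 and port1 below 0.005 m and z of tube0 in the frame of port1 below -0.03 m) or (horizontal distance between tube0 and port2 below 0.005 m and z of tube0 in the frame of port2 below -0.03 m) or (horizontal distance between tube0 and port3 below 0.005 m and z of tube0 in the frame of port3 below -0.03 m) or (horizontal distance between tube0 and port4 below 0.005 m and z of tube0 in the frame of port4 below -0.03 m)) and angle between each of tube0, tube1, tube2, tube3, tube4's own z axis and vertical below 0.12 rad and ((horizontal distance between tube1 and port0 below 0.005 m and z of tube1 in the frame of port0 below -0.03 m) or (horizontal distance between tube1 and port1 below 0.005 m and z of tube1 in the frame of port1 below -0.03 m) or (horizontal distance between tube1 and port2 below 0.005 m and z of tube1 in the frame of port2 below -0.03 m) or (horizontal distance between tube1 and port3 below 0.005 m and z of tube1 in the frame of port3 below -0.03 m) or (horizontal distance between tube1 and port4 below 0.005 m and z of tube1 in the frame of port4 below -0.03 m)) and ((horizontal distance between tube2 and port0 below 0.005 m and z of tube2 in the frame of port0 below -0.03 m) or (horizontal distance between tube2 and port1 below 0.005 m and z of tube2 in the frame of port1 below -0.03 m) or (horizontal distance between tube2 and port2 below 0.005 m and z of tube2 in the frame of port2 below -0.03 m) or (horizontal distance between tube2 and port3 below 0.005 m and z of tube2 in the frame of port3 below -0.03 m) or (horizontal distance between tube2 and port4 below 0.005 m and z of tube2 in the frame of port4 below -0.03 m)) and ((horizontal distance between tube3 and port0 below 0.005 m and z of tube3 in the frame of port0 below -0.03 m) or (horizontal distance between tube3 and port1 below 0.005 m and z of tube3 in the frame of port1 below -0.03 m) or (horizontal distance between tube3 and port2 below 0.005 m and z of tube3 in the frame of port2 below -0.03 m) or (horizontal distance between tube3 and port3 below 0.005 m and z of tube3 in the frame of port3 below -0.03 m) or (horizontal distance between tube3 and port4 below 0.005 m and z of tube3 in the frame of port4 below -0.03 m)) and ((horizontal distance between tube4 and port0 below 0.005 m and z of tube4 in the frame of port0 below -0.03 m) or (horizontal distance between tube4 and port1 below 0.005 m and z of tube4 in the frame of port1 below -0.03 m) or (horizontal distance between tube4 and port2 below 0.005 m and z of tube4 in the frame of port2 below -0.03 m) or (horizontal distance between tube4 and port3 below 0.005 m and z of tube4 in the frame of port3 below -0.03 m) or (horizontal distance between tube4 and port4 below 0.005 m and z of tube4 in the frame of port4 below -0.03 m))), for 0.3 s.
3. the dial has been turned up to 3 (value of joint dial between 0.947198 and 1.1472 rad), for 0.3 s.
At the end, for the whole second after the job is handed in: each tube present upright (0.12 rad) in a port, foot 30 mm or more below the mouth and within 5 mm of its axis; dial within 0.1 rad of 3; fork in the slot jaws first, within 6 mm of the end and straight within 0.15 rad; all at rest (all of step 3 and ((horizontal distance between tube0 and port0 below 0.005 m and z of tube0 in the frame of port0 below -0.03 m) or (horizontal distance between tube0 and port1 below 0.005 m and z of tube0 in the frame of port1 below -0.03 m) or (horizontal distance between tube0 and port2 below 0.005 m and z of tube0 in the frame of port2 below -0.03 m) or (horizontal distance between tube0 and port3 below 0.005 m and z of tube0 in the frame of port3 below -0.03 m) or (horizontal distance between tube0 and port4 below 0.005 m and z of tube0 in the frame of port4 below -0.03 m)) and angle between each of tube0, tube1, tube2, tube3, tube4's own z axis and vertical below 0.12 rad and ((horizontal distance between tube1 and port0 below 0.005 m and z of tube1 in the frame of port0 below -0.03 m) or (horizontal distance between tube1 and port1 below 0.005 m and z of tube1 in the frame of port1 below -0.03 m) or (horizontal distance between tube1 and port2 below 0.005 m and z of tube1 in the frame of port2 below -0.03 m) or (horizontal distance between tube1 and port3 below 0.005 m and z of tube1 in the frame of port3 below -0.03 m) or (horizontal distance between tube1 and port4 below 0.005 m and z of tube1 in the frame of port4 below -0.03 m)) and ((horizontal distance between tube2 and port0 below 0.005 m and z of tube2 in the frame of port0 below -0.03 m) or (horizontal distance between tube2 and port1 below 0.005 m and z of tube2 in the frame of port1 below -0.03 m) or (horizontal distance between tube2 and port2 below 0.005 m and z of tube2 in the frame of port2 below -0.03 m) or (horizontal distance between tube2 and port3 below 0.005 m and z of tube2 in the frame of port3 below -0.03 m) or (horizontal distance between tube2 and port4 below 0.005 m and z of tube2 in the frame of port4 below -0.03 m)) and ((horizontal distance between tube3 and port0 below 0.005 m and z of tube3 in the frame of port0 below -0.03 m) or (horizontal distance between tube3 and port1 below 0.005 m and z of tube3 in the frame of port1 below -0.03 m) or (horizontal distance between tube3 and port2 below 0.005 m and z of tube3 in the frame of port2 below -0.03 m) or (horizontal distance between tube3 and port3 below 0.005 m and z of tube3 in the frame of port3 below -0.03 m) or (horizontal distance between tube3 and port4 below 0.005 m and z of tube3 in the frame of port4 below -0.03 m)) and ((horizontal distance between tube4 and port0 below 0.005 m and z of tube4 in the frame of port0 below -0.03 m) or (horizontal distance between tube4 and port1 below 0.005 m and z of tube4 in the frame of port1 below -0.03 m) or (horizontal distance between tube4 and port2 below 0.005 m and z of tube4 in the frame of port2 below -0.03 m) or (horizontal distance between tube4 and port3 below 0.005 m and z of tube4 in the frame of port3 below -0.03 m) or (horizontal distance between tube4 and port4 below 0.005 m and z of tube4 in the frame of port4 below -0.03 m)) and x of fork in the frame of slot above -0.021 m and y of fork in the frame of slot between -0.008 and 0.008 m and z of fork in the frame of slot between -0.015 and 0.003 m and angle between the x axis of fork and the x axis of slot, either way round below 0.15 rad and linear speed of each of tube0, tube1, tube2, tube3, tube4, fork below 0.02 m/s); the robot touches nothing.
It fails at once if a tube is pushed part way into a port while the dial is above 0 (value of joint dial above 0.2 rad and (((horizontal distance between tube0 and port0 below 0.005 m and z of tube0 in the frame of port0 between -0.026 and -0.006 m) or (horizontal distance between tube0 and port1 below 0.005 m and z of tube0 in the frame of port1 between -0.026 and -0.006 m) or (horizontal distance between tube0 and port2 below 0.005 m and z of tube0 in the frame of port2 between -0.026 and -0.006 m) or (horizontal distance between tube0 and port3 below 0.005 m and z of tube0 in the frame of port3 between -0.026 and -0.006 m) or (horizontal distance between tube0 and port4 below 0.005 m and z of tube0 in the frame of port4 between -0.026 and -0.006 m)) or ((horizontal distance between tube1 and port0 below 0.005 m and z of tube1 in the frame of port0 between -0.026 and -0.006 m) or (horizontal distance between tube1 and port1 below 0.005 m and z of tube1 in the frame of port1 between -0.026 and -0.006 m) or (horizontal distance between tube1 and port2 below 0.005 m and z of tube1 in the frame of port2 between -0.026 and -0.006 m) or (horizontal distance between tube1 and port3 below 0.005 m and z of tube1 in the frame of port3 between -0.026 and -0.006 m) or (horizontal distance between tube1 and port4 below 0.005 m and z of tube1 in the frame of port4 between -0.026 and -0.006 m)) or ((horizontal distance between tube2 and port0 below 0.005 m and z of tube2 in the frame of port0 between -0.026 and -0.006 m) or (horizontal distance between tube2 and port1 below 0.005 m and z of tube2 in the frame of port1 between -0.026 and -0.006 m) or (horizontal distance between tube2 and port2 below 0.005 m and z of tube2 in the frame of port2 between -0.026 and -0.006 m) or (horizontal distance between tube2 and port3 below 0.005 m and z of tube2 in the frame of port3 between -0.026 and -0.006 m) or (horizontal distance between tube2 and port4 below 0.005 m and z of tube2 in the frame of port4 between -0.026 and -0.006 m)) or ((horizontal distance between tube3 and port0 below 0.005 m and z of tube3 in the frame of port0 between -0.026 and -0.006 m) or (horizontal distance between tube3 and port1 below 0.005 m and z of tube3 in the frame of port1 between -0.026 and -0.006 m) or (horizontal distance between tube3 and port2 below 0.005 m and z of tube3 in the frame of port2 between -0.026 and -0.006 m) or (horizontal distance between tube3 and port3 below 0.005 m and z of tube3 in the frame of port3 between -0.026 and -0.006 m) or (horizontal distance between tube3 and port4 below 0.005 m and z of tube3 in the frame of port4 between -0.026 and -0.006 m)) or ((horizontal distance between tube4 and port0 below 0.005 m and z of tube4 in the frame of port0 between -0.026 and -0.006 m) or (horizontal distance between tube4 and port1 below 0.005 m and z of tube4 in the frame of port1 between -0.026 and -0.006 m) or (horizontal distance between tube4 and port2 below 0.005 m and z of tube4 in the frame of port2 between -0.026 and -0.006 m) or (horizontal distance between tube4 and port3 below 0.005 m and z of tube4 in the frame of port3 between -0.026 and -0.006 m) or (horizontal distance between tube4 and port4 below 0.005 m and z of tube4 in the frame of port4 between -0.026 and -0.006 m)))).
It fails at once if the mug is disturbed (moved over 30 mm) (distance of mug from where it was at the start of the episode above 0.03 m).
It fails at once if the glue stick is disturbed (moved over 30 mm) (distance of gluestick from where it was at the start of the episode above 0.03 m).
It fails at once if the tape roll is disturbed (moved over 30 mm) (distance of tape from where it was at the start of the episode above 0.03 m).
Of tube0, tube1, tube2, tube3, tube4 only 3 to 5 are there at a start; the rules pass over those that are not, and their reading is None.
At some moment in a run one of fork may be knocked a few centimetres aside while the robot is not near it.
Once in a run the grip may slacken for a moment while it holds something.
It also fails if it takes over 210 s, if anything falls off the work surface, if the arm or the gripper's body presses on something with over 40 N, if the wrist force passes 120 N, or if a joint passes its speed limit or range.

## Working session

There is one attempt and no reset: what is moved stays moved. The work goes in short steps, Python scripts to look and compute and a tool call to move; the robot and the scene stay as the last step left them, time stands still between calls to the robot, and variables do not carry over. Pictures are saved under pics/ and viewed, at most 14 in all, crops included, and the job is handed in when it is done.

Besides the shell and the picture viewer there is one more tool, called after ">>>" as a command line: name --argument value ..., lists and objects as JSON in quotes. send_rows: Moves the arm, as the interface text tells. Its arguments: {"type":"object","properties":{"increments":{"type":"array"},"fingers":{"type":"number"},"force":{"type":"number"}},"required":["increments"]}

```bash
ls; mkdir -p pics; cat > h.py <<'E'
import numpy as np, cv2
from plant import readout, optics, ticket, models
from scipy.spatial.transform import Rotation as R
def tool(s=None):
    s=s or readout.read_state(); T=np.eye(4); T[:3,:3]=R.from_euler('xyz',s['eef_rot']).as_matrix(); T[:3,3]=s['eef_pos']; return T
def cam2world(n,T=None):
    c=optics.camera_info(n)
    return (tool() if T is None else T)@np.array(c['tool_from_camera']) if n=='wrist' else np.linalg.inv(np.array(c['world_to_cam']))
def grab(n):
    T=tool(); p,d=optics.grab_frame(n); return p,d,cam2world(n,T)
def K(n):
    c=optics.camera_info(n); f=210/np.tan(np.radians(c['vertical_fov'])/2); return f,c['cx'],c['cy'],c['k1']
def rays(n,uv):
    f,cx,cy,k=K(n); uv=np.asarray(uv,float).reshape(-1,2); d=(uv-[cx,cy])/f; u=d.copy()
    for _ in range(10): u=d/(1+k*(u**2).sum(1,keepdims=True))
    return np.c_[u,np.ones(len(u))]
def onz(n,uv,z,C):   # intersect pixel rays with plane z
    r=rays(n,uv)@C[:3,:3].T; o=C[:3,3]; return o+r*((z-o[2])/r[:,2])[:,None]
def cloud(n,d,C):
    h,w=d.shape; v,u=np.mgrid[:h,:w]; P=rays(n,np.c_[u.ravel(),v.ravel()])*d.reshape(-1,1)
    P=(P@C[:3,:3].T+C[:3,3]).reshape(h,w,3); P[d==0]=np.nan; return P
def proj(n,P,C):
    f,cx,cy,k=K(n); q=(np.atleast_2d(P)-C[:3,3])@C[:3,:3]; s=q[:,:2]/q[:,2:]; s=s*(1+k*(s**2).sum(1,keepdims=True)); return s*f+[cx,cy]
def save(n,p): cv2.imwrite('pics/'+n+'.png',p[:,:,::-1])
E
python3 - <<'E'
from h import *
s=readout.read_state(); print({k:np.round(v,3) for k,v in s.items()})
for n in['top','scene']:
    p,d,C=grab(n); save(n+'0',p); np.savez(n+'0.npz',p=p,d=d,C=C); print(n,K(n),C.round(3).tolist())
    for q in ['rig','rack','tube0','fork','holder','mug','gluestick','tape','dial_grip','port0','slot']:
        b=models.boxes_of(n,q); print(q,[((C[:3,:3]@x['centre']+C[:3,3]).round(3).tolist(),round(x['p'],2)) for x in b[:7]])
E
```

```text
pics
{'time_s': np.float64(0.0), 'joints': array([-1.174,  0.418, -0.01 ,  1.614,  0.005,  1.111, -0.053]), 'joint_vel': array([-0.   ,  0.001, -0.001,  0.   , -0.001, -0.002, -0.002]), 'joint_torque': array([-1.0000e-03, -8.6446e+01,  6.7900e-01, -4.3492e+01,  1.9000e-02,
        7.0000e-03, -0.0000e+00]), 'eef_pos': array([0.265, 0.565, 0.256]), 'eef_rot': array([-3.14 ,  0.   ,  2.703]), 'contact_force': array([ 0.036, -0.892,  0.421]), 'wrist_torque': array([0.07 , 0.061, 0.015]), 'grip_force': np.float64(0.0), 'opening': np.float64(1.001)}
top (np.float64(402.4083982286238), 272.3423923705815, 211.42974452884886, -0.04894442007078134) [[0.024, -0.991, 0.135, 0.406], [-1.0, -0.023, 0.01, 0.038], [-0.007, -0.135, -0.991, 1.174], [0.0, 0.0, 0.0, 1.0]]
rig [([0.612, 0.055, 0.069], 0.6)]
rack [([0.447, 0.113, 0.058], 0.88), ([0.611, 0.054, 0.065], 0.7)]
tube0 [([0.455, 0.162, 0.157], 0.68), ([0.447, 0.119, 0.156], 0.64), ([0.357, 0.152, 0.14], 0.62), ([0.442, 0.073, 0.159], 0.54), ([0.493, 0.285, 0.133], 0.47)]
fork [([0.432, -0.134, 0.008], 0.97)]
holder [([0.604, -0.292, 0.044], 0.
[... 549 characters left out ...]

rig [([0.649, 0.032, 0.061], 0.98)]
rack [([0.468, 0.111, 0.052], 0.88), ([0.464, 0.209, 0.122], 0.24)]
tube0 [([0.456, 0.119, 0.126], 0.87), ([0.441, 0.035, 0.125], 0.81), ([0.461, 0.166, 0.127], 0.68), ([0.465, 0.207, 0.123], 0.63), ([0.364, 0.157, 0.107], 0.6), ([0.508, 0.286, 0.108], 0.52), ([0.433, -0.131, 0.012], 0.52)]
fork [([0.432, -0.129, 0.012], 0.88)]
holder [([0.618, -0.294, 0.044], 0.9), ([0.431, -0.129, 0.012], 0.73), ([0.505, 0.382, 0.023], 0.58)]
mug [([0.389, 0.418, 0.065], 0.8), ([0.653, 0.033, 0.061], 0.5)]
gluestick [([0.722, -0.268, 0.073], 0.63)]
tape [([0.511, 0.378, 0.02], 0.81)]
dial_grip []
port0 [([0.649, 0.03, 0.064], 0.67)]
slot [([0.619, -0.291, 0.045], 0.75)]
```

View pics/top0.png

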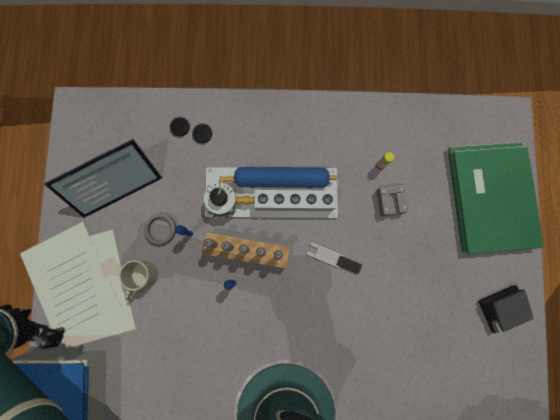

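View pics/scene0.png

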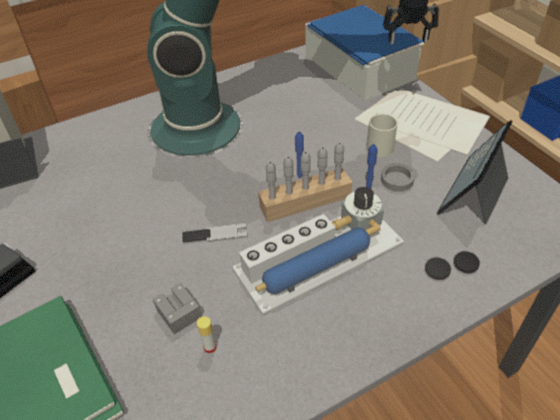

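The top view shows the rig (ports at u≈263–328, v≈199; dial at (218,197)) and the rack with five steel tubes (u≈208–278, v≈243–255). There are two blue decoys at (184,231) and (230,284), the fork at (335,258), the holder at (392,200) and the glue stick at (386,160). The scene view agrees.

```bash
python3 - <<'E'
from h import *
print(np.round(optics.camera_info('wrist')['tool_from_camera'],3).tolist(), K('wrist'))
z=np.load('top0.npz'); p,d,C=z['p'],z['d'],z['C']
a=onz('top',[[263,199],[279,199],[295,199],[311,199],[328,199]],.076,C); print(a.round(3).tolist())
print('dial',onz('top',[[218,197]],.114,C).round(3), 'fork ends',onz('top',[[309,247],[361,269]],.006,C).round(3).tolist())
print('tubes',onz('top',[[208,243],[227,245.5],[244,249],[261,252],[278,255]],.165,C).round(3).tolist())
for nm in['top','holder']:
  if nm=='holder': im=cv2.resize(p[170:230,350:430],None,fx=5,fy=5); im2=cv2.resize(p[170:225,190:270],None,fx=5,fy=5); 
h=np.zeros((300,800,3),np.uint8); h[:300,:400]=im; h[:275,400:]=im2; save('crop0',h)
E
```

```text
[[0.001, -0.955, -0.298, 0.076], [1.0, 0.001, 0.0, -0.0], [0.0, -0.298, 0.955, -0.118], [0.0, 0.0, 0.0, 1.0]] (np.float64(368.48389485445176), 281.70909569733874, 209.08863991045564, -0.10221363535308389)
[[0.589, 0.076, 0.076], [0.59, 0.032, 0.076], [0.591, -0.012, 0.076], [0.592, -0.057, 0.076], [0.593, -0.104, 0.076]]
dial [[0.585 0.195 0.114]] fork ends [[0.463, -0.059, 0.006], [0.403, -0.209, 0.006]]
tubes [[0.459, 0.208, 0.165], [0.454, 0.16, 0.165], [0.446, 0.117, 0.165], [0.44, 0.074, 0.165], [0.434, 0.032, 0.165]]
```

View pics/crop0.png

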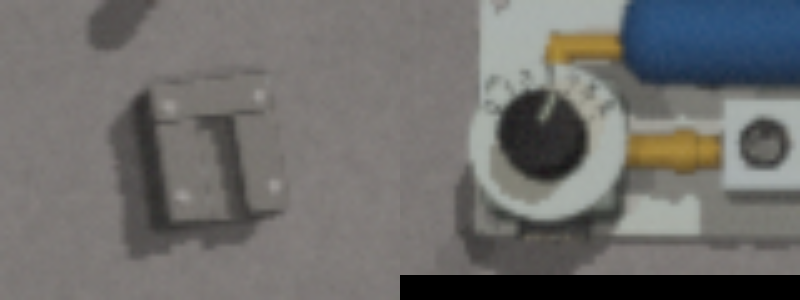

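The crop shows the holder's roof notch opening toward the robot, with the slot on the −x side. The dial pointer is near number 4. Now I'll turn the tool and go over the dial.

>>> send_rows --increments '[{"wz": 8.5},{"wz": 8.5},{"wz": 8.5},{"wz": 8.5},{"wz": 8.5},{"wz": 8.5},{"wz": 8.5},{"wz": 8.5},{"wz": 8.5},{"wz": 8.5}]' --fingers 1 --force 60

```text
validation failed for argument at $.in...
```

>>> send_rows --increments '[{"dx": -23.8,"dy": 42.7},{"dx": -23.8,"dy": 42.7},{"dx": -23.8,"dy": 42.7},{"dx": -23.8,"dy": 42.7},{"dx": -23.8,"dy": 42.7},{"dx": -23.8,"dy": 42.7},{"dx": -23.8,"dy": 42.7},{"dx": -23.8,"dy": 42.7},{"dx": -23.8,"dy": 42.7},{"dx": -23.8,"dy": 42.7}]'

```text
validation failed for argument at $.in...
```

```bash
cat >> h.py <<'E'
def to(x,y,z,yaw=None):  # remaining shift in tool axes (mm), tilt-fix and turn (deg)
    T=tool(); print('TCP',T[:3,3].round(4),'shift',(T[:3,:3].T@(np.array([x,y,z])-T[:3,3])*1e3).round(1),end=' ')
    if yaw is not None: print('rotvec deg',np.degrees((R.from_matrix(T[:3,:3]).inv()*R.from_euler('xyz',[np.pi,0,yaw])).as_rotvec()).round(1))
    else: print()
E
python3 - <<'E'
from h import *
s=readout.read_state(); print(s['eef_rot'],s['joints'],s['joint_vel'].round(3) if hasattr(s['joint_vel'],'round') else '')
p,d,C=grab('wrist'); save('w1',p); np.savez('w1.npz',p=p,d=d,C=C)
P=cloud('wrist',d,C)
m=(np.abs(P[...,2]-.114)<.006)&(np.linalg.norm(P[...,:2]-[.585,.195],axis=2)<.04)
q=P[m]; print(m.sum(), q.mean(0), (cv2.minEnclosingCircle(q[:,:2].astype(np.float32))))
to(.585,.195,.25,np.radians(70))
E
```

```text
[-3.14153740e+00  3.30950115e-05  2.70281248e+00] [-1.17351429  0.41737391 -0.01028901  1.61358032  0.00468846  1.11071928
 -0.05298596] [-0.003  0.001 -0.001 -0.001 -0.    -0.001 -0.   ]
0 [nan nan nan] ((0.0, 0.0), 0.0)
TCP [0.2655 0.5658 0.2562] shift [-446.7 -199.9    6.3] rotvec deg [-0.   0.  84.9]<stdin>:6: RuntimeWarning: Mean of empty slice.
  ret = um.true_divide(
```

View pics/w1.png

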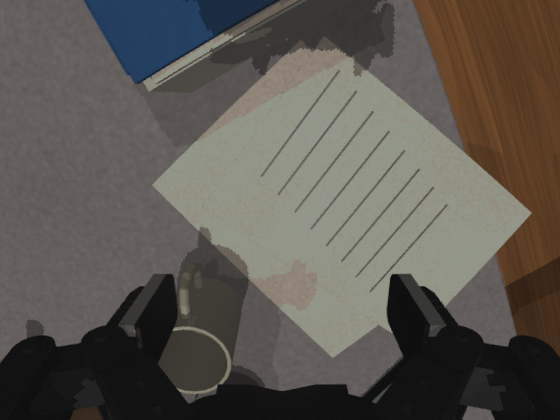

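The moves were refused, probably because each row needs all six keys. The picture only shows the mug and paper at the start pose. Resending with full rows.

>>> send_rows --increments '[{"dx": 0,"dy": 0,"dz": 0,"wx": 0,"wy": 0,"wz": 8.5},{"dx": 0,"dy": 0,"dz": 0,"wx": 0,"wy": 0,"wz": 8.5},{"dx": 0,"dy": 0,"dz": 0,"wx": 0,"wy": 0,"wz": 8.5},{"dx": 0,"dy": 0,"dz": 0,"wx": 0,"wy": 0,"wz": 8.5},{"dx": 0,"dy": 0,"dz": 0,"wx": 0,"wy": 0,"wz": 8.5},{"dx": 0,"dy": 0,"dz": 0,"wx": 0,"wy": 0,"wz": 8.5},{"dx": 0,"dy": 0,"dz": 0,"wx": 0,"wy": 0,"wz": 8.5},{"dx": 0,"dy": 0,"dz": 0,"wx": 0,"wy": 0,"wz": 8.5},{"dx": 0,"dy": 0,"dz": 0,"wx": 0,"wy": 0,"wz": 8.5},{"dx": 0,"dy": 0,"dz": 0,"wx": 0,"wy": 0,"wz": 8.5}]' --fingers 1 --force 60

```text
time_s: 2.25
eef_pos: [0.2655, 0.5658, 0.2563]
eef_rot: [-3.142, -0.0, 1.213]
contact_force: [0.5, -0.0, -0.2]
opening: 1.001
grip_force: 0.0
```

>>> send_rows --increments '[{"dx": -24,"dy": 42,"dz": 0,"wx": 0,"wy": 0,"wz": 0},{"dx": -24,"dy": 42,"dz": 0,"wx": 0,"wy": 0,"wz": 0},{"dx": -24,"dy": 42,"dz": 0,"wx": 0,"wy": 0,"wz": 0},{"dx": -24,"dy": 42,"dz": 0,"wx": 0,"wy": 0,"wz": 0},{"dx": -24,"dy": 42,"dz": 0,"wx": 0,"wy": 0,"wz": 0},{"dx": -24,"dy": 42,"dz": 0,"wx": 0,"wy": 0,"wz": 0},{"dx": -24,"dy": 42,"dz": 0,"wx": 0,"wy": 0,"wz": 0},{"dx": -24,"dy": 42,"dz": 0,"wx": 0,"wy": 0,"wz": 0},{"dx": -24,"dy": 42,"dz": 0,"wx": 0,"wy": 0,"wz": 0},{"dx": -24,"dy": 42,"dz": 0,"wx": 0,"wy": 0,"wz": 0}]'

```text
time_s: 3.25
eef_pos: [0.5782, 0.1943, 0.2565]
eef_rot: [3.141, -0.0, 1.22]
contact_force: [0.2, 1.6, 1.3]
opening: 1.0
grip_force: 0.0
```

```bash
python3 - <<'E'
from h import *
p,d,C=grab('wrist'); save('w2',p); np.savez('w2.npz',p=p,d=d,C=C)
P=cloud('wrist',d,C)
m=(np.abs(P[...,2]-.114)<.006)&(np.linalg.norm(P[...,:2]-[.585,.195],axis=2)<.04)
q=P[m]; print(m.sum(), np.median(q,0), (cv2.minEnclosingCircle(q[:,:2].astype(np.float32))))
to(.585,.195,.25,np.radians(70))
E
```

```text
2980 [0.59152439 0.1995232  0.1144506 ] ((0.5912335515022278, 0.19804412126541138), 0.023714855313301086)
TCP [0.5824 0.1863 0.2567] shift [ 9.  -0.6  6.7] rotvec deg [ 0.2  0.1 -0.6]
```

View pics/w2.png

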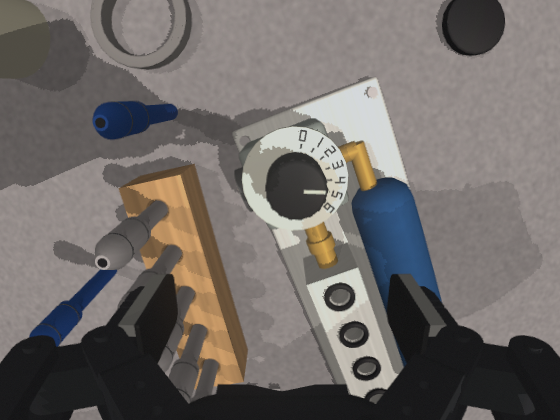

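The dial pointer is at number 5 (about (315,192)), and the dial centre is near (0.590, 0.1975). Down to grip it.

>>> send_rows --increments '[{"dx": 4,"dy": 1,"dz": 10,"wx": 0,"wy": 0,"wz": 0},{"dx": 4,"dy": 1,"dz": 20,"wx": 0,"wy": 0,"wz": 0},{"dx": 4,"dy": 1,"dz": 20,"wx": 0,"wy": 0,"wz": 0},{"dx": 1,"dy": 0,"dz": 25,"wx": 0,"wy": 0,"wz": 0},{"dx": 0,"dy": 0,"dz": 25,"wx": 0,"wy": 0,"wz": 0},{"dx": 0,"dy": 0,"dz": 25,"wx": 0,"wy": 0,"wz": 0},{"dx": 0,"dy": 0,"dz": 15,"wx": 0,"wy": 0,"wz": 0},{"dx": 0,"dy": 0,"dz": 10,"wx": 0,"wy": 0,"wz": 0},{"dx": 0,"dy": 0,"dz": 0,"wx": 0,"wy": 0,"wz": 0},{"dx": 0,"dy": 0,"dz": 0,"wx": 0,"wy": 0,"wz": 0}]'

```text
time_s: 4.3
eef_pos: [0.5849, 0.2072, 0.1071]
eef_rot: [3.141, -0.001, 1.219]
contact_force: [0.5, -0.0, -0.1]
opening: 1.004
grip_force: 0.0
```

>>> send_rows --increments '[{"dx": 0,"dy": 0,"dz": 0,"wx": 0,"wy": 0,"wz": 0},{"dx": 0,"dy": 0,"dz": 0,"wx": 0,"wy": 0,"wz": 0},{"dx": 0,"dy": 0,"dz": 0,"wx": 0,"wy": 0,"wz": 0},{"dx": 0,"dy": 0,"dz": 0,"wx": 0,"wy": 0,"wz": 0},{"dx": 0,"dy": 0,"dz": 0,"wx": 0,"wy": 0,"wz": 0},{"dx": 0,"dy": 0,"dz": 0,"wx": 0,"wy": 0,"wz": 0},{"dx": 0,"dy": 0,"dz": 0,"wx": 0,"wy": 0,"wz": 0},{"dx": 0,"dy": 0,"dz": 0,"wx": 0,"wy": 0,"wz": 0},{"dx": 0,"dy": 0,"dz": 0,"wx": 0,"wy": 0,"wz": 0},{"dx": 0,"dy": 0,"dz": 0,"wx": 0,"wy": 0,"wz": 0}]' --fingers -1 --force 40

```text
time_s: 5.3
eef_pos: [0.5923, 0.2048, 0.1109]
eef_rot: [3.126, -0.006, 1.216]
contact_force: [37.4, -10.7, 12.3]
opening: 0.526
grip_force: 42.6
```

```bash
python3 - <<'E'
from h import *
z=np.load('w2.npz'); C=z['C']
print(onz('wrist',[[340,297],[352,333],[366,368]],.076,C).round(4).tolist())
s=readout.read_state(); print(s['eef_pos'],s['eef_rot'],s['opening'],s['grip_force'],s['contact_force'])
E
```

```text
[[0.5939, 0.0793, 0.076], [0.5932, 0.0369, 0.076], [0.5947, -0.0093, 0.076]]
[0.59229497 0.20479206 0.11085524] [ 3.12569947 -0.00649764  1.21628131] 0.5255887828647313 42.55046546459198 [ 37.36965473 -10.69866858  12.27974736]
```

>>> send_rows --increments '[{"dx": 0,"dy": 0,"dz": 0,"wx": 0,"wy": 0,"wz": 0},{"dx": 0,"dy": 0,"dz": 0,"wx": 0,"wy": 0,"wz": 0},{"dx": 0,"dy": 0,"dz": 0,"wx": 0,"wy": 0,"wz": 0},{"dx": 0,"dy": 0,"dz": 0,"wx": 0,"wy": 0,"wz": 0},{"dx": 0,"dy": 0,"dz": 0,"wx": 0,"wy": 0,"wz": 0},{"dx": 0,"dy": 0,"dz": 0,"wx": 0,"wy": 0,"wz": 0},{"dx": 0,"dy": 0,"dz": 0,"wx": 0,"wy": 0,"wz": 0},{"dx": 0,"dy": 0,"dz": 0,"wx": 0,"wy": 0,"wz": 0},{"dx": 0,"dy": 0,"dz": 0,"wx": 0,"wy": 0,"wz": 0},{"dx": 0,"dy": 0,"dz": 0,"wx": 0,"wy": 0,"wz": 0}]' --fingers 1

```text
time_s: 6.3
eef_pos: [0.5845, 0.207, 0.1063]
eef_rot: [3.142, 0.0, 1.219]
contact_force: [0.0, -1.0, -0.4]
opening: 0.999
grip_force: 0.0
```

```bash
python3 - <<'E'
from h import *
s=readout.read_state(); print(s['eef_pos'],s['joint_vel'].round(3),s['opening'])
p,d,C=grab('wrist'); save('w3',p); np.savez('w3.npz',p=p,d=d,C=C)
P=cloud('wrist',d,C)
m=(np.abs(P[...,2]-.114)<.004)&(np.linalg.norm(P[...,:2]-[.59,.198],axis=2)<.04)
v,u=np.where(m); print(m.sum(),u.min(),u.max(),v.min(),v.max()); q=P[m]; print(q.min(0),q.max(0),cv2.minEnclosingCircle(q[:,:2].astype(np.float32)))
to(.5915,.1985,.106,np.radians(70))
# scene/top estimates of dial top
for n in('top','scene'):
    z=np.load(n+'0.npz'); Q=cloud(n,z['d'],z['C']); k=(np.abs(Q[...,2]-.114)<.006)&(np.linalg.norm(Q[...,:2]-[.59,.198],axis=2)<.04)
    print(n,k.sum(),Q[k].mean(0),cv2.minEnclosingCircle(Q[k][:,:2].astype(np.float32)))
E
```

```text
[0.58448428 0.20699701 0.10627674] [ 0.001  0.001 -0.     0.     0.     0.    -0.002] 0.9993249355654246
11296 244 414 270 380
[0.56785612 0.17545018 0.11000347] [0.62986965 0.22213768 0.11797809] ((0.598862886428833, 0.1994505524635315), 0.03114232048392296)
TCP [0.5845 0.207  0.1063] shift [-5.6  9.5  0.3] rotvec deg [ 0.   0.  -0.1]
top 218 [0.58915354 0.19682399 0.11294591] ((0.5893958806991577, 0.19758139550685883), 0.023564495146274567)
scene 233 [0.59401324 0.19892652 0.11495544] ((0.5903292894363403, 0.19953782856464386), 0.026193847879767418)
```

>>> send_rows --increments '[{"dx": -3.5,"dy": 4.2,"dz": 0,"wx": 0,"wy": 0,"wz": 0},{"dx": -3.5,"dy": 4.2,"dz": 0,"wx": 0,"wy": 0,"wz": 0},{"dx": 0,"dy": 0,"dz": 0,"wx": 0,"wy": 0,"wz": 0},{"dx": 0,"dy": 0,"dz": 0,"wx": 0,"wy": 0,"wz": 0},{"dx": 0,"dy": 0,"dz": 0,"wx": 0,"wy": 0,"wz": 0},{"dx": 0,"dy": 0,"dz": 0,"wx": 0,"wy": 0,"wz": 0},{"dx": 0,"dy": 0,"dz": 0,"wx": 0,"wy": 0,"wz": 0},{"dx": 0,"dy": 0,"dz": 0,"wx": 0,"wy": 0,"wz": 0},{"dx": 0,"dy": 0,"dz": 0,"wx": 0,"wy": 0,"wz": 0},{"dx": 0,"dy": 0,"dz": 0,"wx": 0,"wy": 0,"wz": 0}]'

```text
time_s: 7.35
eef_pos: [0.59, 0.1976, 0.1063]
eef_rot: [3.142, 0.0, 1.219]
contact_force: [-0.0, 0.4, -0.1]
opening: 1.003
grip_force: 0.0
```

>>> send_rows --increments '[{"dx": 0,"dy": 0,"dz": 0,"wx": 0,"wy": 0,"wz": 0},{"dx": 0,"dy": 0,"dz": 0,"wx": 0,"wy": 0,"wz": 0},{"dx": 0,"dy": 0,"dz": 0,"wx": 0,"wy": 0,"wz": 0},{"dx": 0,"dy": 0,"dz": 0,"wx": 0,"wy": 0,"wz": 0},{"dx": 0,"dy": 0,"dz": 0,"wx": 0,"wy": 0,"wz": 0},{"dx": 0,"dy": 0,"dz": 0,"wx": 0,"wy": 0,"wz": 0},{"dx": 0,"dy": 0,"dz": 0,"wx": 0,"wy": 0,"wz": 0},{"dx": 0,"dy": 0,"dz": 0,"wx": 0,"wy": 0,"wz": 0},{"dx": 0,"dy": 0,"dz": 0,"wx": 0,"wy": 0,"wz": 0},{"dx": 0,"dy": 0,"dz": 0,"wx": 0,"wy": 0,"wz": 0}]' --fingers -1 --force 40

```text
time_s: 8.35
eef_pos: [0.5906, 0.1973, 0.1067]
eef_rot: [3.14, -0.0, 1.219]
contact_force: [4.8, -2.9, 4.4]
opening: 0.526
grip_force: 41.3
```

>>> send_rows --increments '[{"dx": 0,"dy": 0,"dz": 0,"wx": 0,"wy": 0,"wz": -7},{"dx": 0,"dy": 0,"dz": 0,"wx": 0,"wy": 0,"wz": -7},{"dx": 0,"dy": 0,"dz": 0,"wx": 0,"wy": 0,"wz": -7},{"dx": 0,"dy": 0,"dz": 0,"wx": 0,"wy": 0,"wz": -7},{"dx": 0,"dy": 0,"dz": 0,"wx": 0,"wy": 0,"wz": -7},{"dx": 0,"dy": 0,"dz": 0,"wx": 0,"wy": 0,"wz": -7},{"dx": 0,"dy": 0,"dz": 0,"wx": 0,"wy": 0,"wz": -7},{"dx": 0,"dy": 0,"dz": 0,"wx": 0,"wy": 0,"wz": -7},{"dx": 0,"dy": 0,"dz": 0,"wx": 0,"wy": 0,"wz": -7},{"dx": 0,"dy": 0,"dz": 0,"wx": 0,"wy": 0,"wz": -7}]'

```text
time_s: 9.35
eef_pos: [0.5923, 0.1977, 0.1069]
eef_rot: [3.138, 0.003, 2.445]
contact_force: [19.8, 1.1, -8.6]
opening: 0.531
grip_force: 42.1
```

>>> send_rows --increments '[{"dx": 0,"dy": 0,"dz": 0,"wx": 0,"wy": 0,"wz": -6},{"dx": 0,"dy": 0,"dz": 0,"wx": 0,"wy": 0,"wz": -6},{"dx": 0,"dy": 0,"dz": 0,"wx": 0,"wy": 0,"wz": -6},{"dx": 0,"dy": 0,"dz": 0,"wx": 0,"wy": 0,"wz": -6},{"dx": 0,"dy": 0,"dz": 0,"wx": 0,"wy": 0,"wz": -6},{"dx": 0,"dy": 0,"dz": 0,"wx": 0,"wy": 0,"wz": -2},{"dx": 0,"dy": 0,"dz": 0,"wx": 0,"wy": 0,"wz": 0},{"dx": 0,"dy": 0,"dz": 0,"wx": 0,"wy": 0,"wz": 0},{"dx": 0,"dy": 0,"dz": 0,"wx": 0,"wy": 0,"wz": 0},{"dx": 0,"dy": 0,"dz": 0,"wx": 0,"wy": 0,"wz": 0}]'

```text
time_s: 10.35
eef_pos: [0.591, 0.1988, 0.1068]
eef_rot: [3.139, 0.002, 3.0]
contact_force: [9.1, 6.3, -0.9]
opening: 0.527
grip_force: 43.1
```

>>> send_rows --increments '[{"dx": 0,"dy": 0,"dz": 0,"wx": 0,"wy": 0,"wz": 0},{"dx": 0,"dy": 0,"dz": 0,"wx": 0,"wy": 0,"wz": 0},{"dx": 0,"dy": 0,"dz": 0,"wx": 0,"wy": 0,"wz": 0},{"dx": 0,"dy": 0,"dz": 0,"wx": 0,"wy": 0,"wz": 0},{"dx": 0,"dy": 0,"dz": 0,"wx": 0,"wy": 0,"wz": 0},{"dx": 0,"dy": 0,"dz": -15,"wx": 0,"wy": 0,"wz": 0},{"dx": 0,"dy": 0,"dz": -30,"wx": 0,"wy": 0,"wz": 0},{"dx": 0,"dy": 0,"dz": -40,"wx": 0,"wy": 0,"wz": 0},{"dx": 0,"dy": 0,"dz": -40,"wx": 0,"wy": 0,"wz": 0},{"dx": 0,"dy": 0,"dz": -40,"wx": 0,"wy": 0,"wz": 0}]' --fingers 1

```text
time_s: 11.35
eef_pos: [0.5897, 0.1974, 0.2743]
eef_rot: [3.141, 0.001, 2.999]
contact_force: [-0.1, -0.3, 0.3]
opening: 0.999
grip_force: 0.0
```

>>> send_rows --increments '[{"dx": 0,"dy": 0,"dz": -10,"wx": 0,"wy": 0,"wz": 8.2},{"dx": 0,"dy": 0,"dz": -10,"wx": 0,"wy": 0,"wz": 8.2},{"dx": 0,"dy": 0,"dz": -10,"wx": 0,"wy": 0,"wz": 8.2},{"dx": 0,"dy": 0,"dz": -10,"wx": 0,"wy": 0,"wz": 8.2},{"dx": 0,"dy": 0,"dz": -10,"wx": 0,"wy": 0,"wz": 8.2},{"dx": 0,"dy": 0,"dz": -10,"wx": 0,"wy": 0,"wz": 8.2},{"dx": 0,"dy": 0,"dz": -10,"wx": 0,"wy": 0,"wz": 8.2},{"dx": 0,"dy": 0,"dz": -10,"wx": 0,"wy": 0,"wz": 8.2},{"dx": 0,"dy": 0,"dz": -10,"wx": 0,"wy": 0,"wz": 8.2},{"dx": 0,"dy": 0,"dz": -10,"wx": 0,"wy": 0,"wz": 8.2}]'

```text
time_s: 12.35
eef_pos: [0.5896, 0.1975, 0.373]
eef_rot: [3.141, -0.001, 1.563]
contact_force: [0.0, -0.3, -0.9]
opening: 1.0
grip_force: 0.0
```

>>> send_rows --increments '[{"dx": -24,"dy": -17.5,"dz": -6,"wx": 0,"wy": 0,"wz": 0},{"dx": -24,"dy": -17.5,"dz": -6,"wx": 0,"wy": 0,"wz": 0},{"dx": -24,"dy": -17.5,"dz": -6,"wx": 0,"wy": 0,"wz": 0},{"dx": -24,"dy": -17.5,"dz": -6,"wx": 0,"wy": 0,"wz": 0},{"dx": 0,"dy": 0,"dz": 0,"wx": 0,"wy": 0,"wz": 0},{"dx": 0,"dy": 0,"dz": 0,"wx": 0,"wy": 0,"wz": 0},{"dx": 0,"dy": 0,"dz": 0,"wx": 0,"wy": 0,"wz": 0},{"dx": 0,"dy": 0,"dz": 0,"wx": 0,"wy": 0,"wz": 0},{"dx": 0,"dy": 0,"dz": 0,"wx": 0,"wy": 0,"wz": 0},{"dx": 0,"dy": 0,"dz": 0,"wx": 0,"wy": 0,"wz": 0}]'

```text
time_s: 13.35
eef_pos: [0.5198, 0.102, 0.3951]
eef_rot: [-3.141, 0.0, 1.569]
contact_force: [-1.2, 0.5, -0.1]
opening: 0.995
grip_force: 0.0
```

```bash
python3 - <<'E'
from h import *
s=readout.read_state(); print(s['eef_pos'],s['eef_rot'],s['joint_vel'].round(3))
p,d,C=grab('wrist'); save('w4',p); np.savez('w4.npz',p=p,d=d,C=C)
P=cloud('wrist',d,C)
m=(np.abs(P[...,2]-.114)<.006)&(np.linalg.norm(P[...,:2]-[.59,.198],axis=2)<.03)
print('dial',cv2.minEnclosingCircle(P[m][:,:2].astype(np.float32)))
# tube tips: points near z .155-.17 near rack
for y in range(5):
    c=np.array([.459,.206])+y*np.array([-.0063,-.0445]); k=(P[...,2]>.156)&(P[...,2]<.175)&(np.linalg.norm(P[...,:2]-c,axis=2)<.018)
    print('tip',k.sum(),np.nanmean(P[k],0).round(4) if k.any() else '')
E
```

```text
[0.51982866 0.10202839 0.39507171] [-3.14112932e+00  3.17033730e-04  1.56873799e+00] [ 0.002 -0.002  0.002  0.001  0.    -0.002  0.002]
dial ((0.5911638140678406, 0.19823245704174042), 0.023920049890875816)
tip 425 [0.4639 0.21   0.1627]
tip 406 [0.4576 0.1665 0.1629]
tip 373 [0.4517 0.1224 0.1628]
tip 317 [0.445  0.0784 0.1627]
tip 306 [0.4392 0.0356 0.1626]
```

View pics/w4.png

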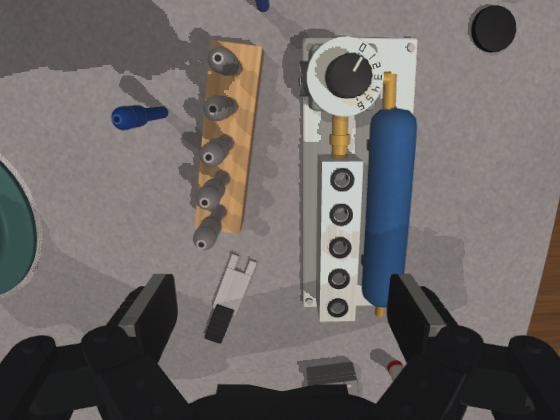

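The pointer now stands at 0. Ports are at about (342,180) to (338,308), and tube tips at about (218,58) to (201,239).

```bash
python3 - <<'E'
from h import *
z=np.load('w4.npz'); p,d,C=z['p'],z['d'],z['C']; g=cv2.cvtColor(p,cv2.COLOR_RGB2GRAY)
pts=[]
for u,v in [(342,180),(341,214),(340,247),(339,278),(338,308)]:
    w=g[v-14:v+15,u-14:u+15]; n,l,st,ce=cv2.connectedComponentsWithStats((w<75).astype(np.uint8))
    i=1+np.argmax(st[1:,4]); pts.append(ce[i]+[u-14,v-14]); print(st[i].tolist(),pts[-1].round(1))
A=onz('wrist',pts,.075,C); print(A.round(4).tolist())
o=A[:,:2]; i=np.arange(5); c=np.polyfit(i,o,1); print('pitch',np.hypot(*c[0]),'yaw',np.arctan2(c[0][0],-c[0][1]),c.round(4).tolist(),'dial-port0',np.hypot(*(c[1]-[.591,.1985])))
T=onz('wrist',[(218,58),(213,108),(208.5,156.5),(205,201),(202,239)],.165,C); print(T.round(4).tolist()); print(np.polyfit(i,T[:,:2],1).round(4).tolist())
for f in(.12,):
  P=cloud('wrist',d,C)
  for t in T:
    k=(P[...,2]>.125)&(P[...,2]<.150)&(np.linalg.norm(P[...,:2]-t[:2],axis=2)<.02); q=P[k]
    # circle fit r=12
    from scipy.optimize import least_squares
    r=least_squares(lambda c:np.hypot(*(q[:,:2]-c).T)-.012,t[:2],loss='soft_l1',f_scale=.001); print('body',k.sum(),r.x.round(4))
E
```

```text
[3, 2, 23, 23, 227] [342. 179.]
[3, 4, 23, 22, 221] [341.  213.8]
[3, 4, 22, 21, 222] [339.9 246.9]
[3, 5, 21, 20, 203] [338.3 278.5]
[3, 5, 21, 18, 191] [337.3 307.1]
[[0.5933, 0.0792, 0.075], [0.594, 0.0346, 0.075], [0.5948, -0.0104, 0.075], [0.595, -0.056, 0.075], [0.5958, -0.1002, 0.075]]
pitch 0.04495380831633432 yaw 0.013771677001890987 [[0.0006, -0.0449], [0.5933, 0.0793]] dial-port0 0.11918789286167085
[[0.4629, 0.2105, 0.165], [0.4565, 0.1666, 0.165], [0.45, 0.1215, 0.165], [0.444, 0.0774, 0.165], [0.4383, 0.037, 0.165]]
[[-0.0062, -0.0436], [0.4627, 0.2098]]
body 94 [0.4627 0.2104]
body 77 [0.4566 0.166 ]
body 106 [0.4499 0.1217]
body 149 [0.4433 0.0764]
body 168 [0.4368 0.0318]
```

>>> send_rows --increments '[{"dx": 27.1,"dy": -14.3,"dz": 15,"wx": 0,"wy": 0,"wz": 0},{"dx": 27.1,"dy": -14.3,"dz": 15,"wx": 0,"wy": 0,"wz": 0},{"dx": 27.1,"dy": -14.3,"dz": 15,"wx": 0,"wy": 0,"wz": 0},{"dx": 27.1,"dy": -14.2,"dz": 15,"wx": 0,"wy": 0,"wz": 0},{"dx": 0,"dy": 0,"dz": 15,"wx": 0,"wy": 0,"wz": 0},{"dx": 0,"dy": 0,"dz": 25,"wx": 0,"wy": 0,"wz": 0},{"dx": 0,"dy": 0,"dz": 25,"wx": 0,"wy": 0,"wz": 0},{"dx": 0,"dy": 0,"dz": 25,"wx": 0,"wy": 0,"wz": 0},{"dx": 0,"dy": 0,"dz": 25,"wx": 0,"wy": 0,"wz": 0},{"dx": 0,"dy": 0,"dz": 10,"wx": 0,"wy": 0,"wz": 0}]' --fingers 0.2

```text
time_s: 14.4
eef_pos: [0.4621, 0.2099, 0.2083]
eef_rot: [-3.139, 0.002, 1.568]
contact_force: [0.2, -0.3, 0.6]
opening: 0.601
grip_force: 0.0
```

```bash
python3 - <<'E'
from h import *
to(.4627,.2104,.137,np.pi/2); s=readout.read_state(); print(s['opening'],s['joint_vel'].round(2))
E
```

```text
TCP [0.4621 0.2099 0.2083] shift [ 0.6  0.7 71.3] rotvec deg [-0.1  0.1 -0.1]
0.6011597542045655 [ 0.01  0.1  -0.01  0.06 -0.02 -0.18  0.02]
```

>>> send_rows --increments '[{"dx": 0,"dy": 0,"dz": 15,"wx": 0,"wy": 0,"wz": 0},{"dx": 0,"dy": 0,"dz": 15,"wx": 0,"wy": 0,"wz": 0},{"dx": 0,"dy": 0,"dz": 15,"wx": 0,"wy": 0,"wz": 0},{"dx": 0,"dy": 0,"dz": 10,"wx": 0,"wy": 0,"wz": 0},{"dx": 0,"dy": 0,"dz": 8,"wx": 0,"wy": 0,"wz": 0},{"dx": 0,"dy": 0,"dz": 0,"wx": 0,"wy": 0,"wz": 0},{"dx": 0,"dy": 0,"dz": 0,"wx": 0,"wy": 0,"wz": 0},{"dx": 0,"dy": 0,"dz": 0,"wx": 0,"wy": 0,"wz": 0},{"dx": 0,"dy": 0,"dz": 0,"wx": 0,"wy": 0,"wz": 0},{"dx": 0,"dy": 0,"dz": 0,"wx": 0,"wy": 0,"wz": 0}]'

```text
time_s: 15.4
eef_pos: [0.463, 0.2103, 0.1476]
eef_rot: [3.141, -0.0, 1.568]
contact_force: [-0.3, 0.8, -0.6]
opening: 0.599
grip_force: 0.0
```

>>> send_rows --increments '[{"dx": 0,"dy": 0,"dz": 0,"wx": 0,"wy": 0,"wz": 0},{"dx": 0,"dy": 0,"dz": 0,"wx": 0,"wy": 0,"wz": 0},{"dx": 0,"dy": 0,"dz": 0,"wx": 0,"wy": 0,"wz": 0},{"dx": 0,"dy": 0,"dz": 0,"wx": 0,"wy": 0,"wz": 0},{"dx": 0,"dy": 0,"dz": 0,"wx": 0,"wy": 0,"wz": 0},{"dx": 0,"dy": 0,"dz": 0,"wx": 0,"wy": 0,"wz": 0},{"dx": 0,"dy": 0,"dz": 0,"wx": 0,"wy": 0,"wz": 0},{"dx": 0,"dy": 0,"dz": 0,"wx": 0,"wy": 0,"wz": 0},{"dx": 0,"dy": 0,"dz": 0,"wx": 0,"wy": 0,"wz": 0},{"dx": 0,"dy": 0,"dz": 0,"wx": 0,"wy": 0,"wz": 0}]' --fingers -1 --force 60

```text
time_s: 16.4
eef_pos: [0.4631, 0.2103, 0.1476]
eef_rot: [3.141, -0.0, 1.568]
contact_force: [-0.0, 0.0, 5.3]
opening: 0.261
grip_force: 58.7
```

```bash
python3 - <<'E'
from h import *
to(.5933,.0793,.31,np.pi/2); s=readout.read_state(); print(s['opening'],s['grip_force'],s['contact_force'].round(1),s['wrist_torque'].round(2))
E
```

```text
TCP [0.4631 0.2103 0.1476] shift [-130.7  130.6 -162.4] rotvec deg [ 0.  -0.  -0.1]
0.26135203447470656 58.67087508766417 [-0.   0.   5.3] [-0.1   0.17  0.03]
```

>>> send_rows --increments '[{"dx": 0,"dy": 0,"dz": -10,"wx": 0,"wy": 0,"wz": 0},{"dx": 0,"dy": 0,"dz": -20,"wx": 0,"wy": 0,"wz": 0},{"dx": 0,"dy": 0,"dz": -20,"wx": 0,"wy": 0,"wz": 0},{"dx": 0,"dy": 0,"dz": -25,"wx": 0,"wy": 0,"wz": 0},{"dx": 0,"dy": 0,"dz": -25,"wx": 0,"wy": 0,"wz": 0},{"dx": 0,"dy": 0,"dz": -25,"wx": 0,"wy": 0,"wz": 0},{"dx": 0,"dy": 0,"dz": -25,"wx": 0,"wy": 0,"wz": 0},{"dx": 0,"dy": 0,"dz": -20,"wx": 0,"wy": 0,"wz": 0},{"dx": 0,"dy": 20,"dz": 0,"wx": 0,"wy": 0,"wz": 0},{"dx": -20,"dy": 20,"dz": 0,"wx": 0,"wy": 0,"wz": 0}]'

```text
time_s: 17.4
eef_pos: [0.5029, 0.1921, 0.3186]
eef_rot: [3.14, -0.001, 1.572]
contact_force: [-1.1, 0.2, -0.7]
opening: 0.263
grip_force: 59.0
```

>>> send_rows --increments '[{"dx": -22,"dy": 18,"dz": 0,"wx": 0,"wy": 0,"wz": 0},{"dx": -22,"dy": 18,"dz": 0,"wx": 0,"wy": 0,"wz": 0},{"dx": -22,"dy": 18,"dz": 0,"wx": 0,"wy": 0,"wz": 0},{"dx": -22,"dy": 18,"dz": 0,"wx": 0,"wy": 0,"wz": 0},{"dx": -22,"dy": 18,"dz": 0,"wx": 0,"wy": 0,"wz": 0},{"dx": 0,"dy": 0,"dz": 15,"wx": 0,"wy": 0,"wz": 0},{"dx": 0,"dy": 0,"dz": 20,"wx": 0,"wy": 0,"wz": 0},{"dx": 0,"dy": 0,"dz": 20,"wx": 0,"wy": 0,"wz": 0},{"dx": 0,"dy": 0,"dz": 10,"wx": 0,"wy": 0,"wz": 0},{"dx": 0,"dy": 0,"dz": 0,"wx": 0,"wy": 0,"wz": 0}]'

```text
time_s: 18.4
eef_pos: [0.592, 0.0799, 0.2516]
eef_rot: [-3.14, 0.001, 1.568]
contact_force: [0.3, -0.1, -0.6]
opening: 0.264
grip_force: 59.0
```

```bash
python3 - <<'E'
from h import *
to(.5933,.0793,.2226,np.pi/2); s=readout.read_state(); print(s['opening'],s['grip_force'],s['contact_force'].round(1),s['wrist_torque'].round(2))
E
```

```text
TCP [0.592  0.0799 0.2516] shift [-0.6  1.3 29. ] rotvec deg [-0.1  0.  -0.1]
0.2636002173176911 58.99899362048018 [ 0.3 -0.1 -0.6] [ 0.01 -0.07  0.03]
```

>>> send_rows --increments '[{"dx": -1,"dy": 0,"dz": 10,"wx": 0,"wy": 0,"wz": 0},{"dx": 0,"dy": 0,"dz": 10,"wx": 0,"wy": 0,"wz": 0},{"dx": 0,"dy": 0,"dz": 10,"wx": 0,"wy": 0,"wz": 0},{"dx": 0,"dy": 0,"dz": 0,"wx": 0,"wy": 0,"wz": 0},{"dx": 0,"dy": 0,"dz": 0,"wx": 0,"wy": 0,"wz": 0},{"dx": 0,"dy": 0,"dz": 5,"wx": 0,"wy": 0,"wz": 0},{"dx": 0,"dy": 0,"dz": 5,"wx": 0,"wy": 0,"wz": 0},{"dx": 0,"dy": 0,"dz": 5,"wx": 0,"wy": 0,"wz": 0},{"dx": 0,"dy": 0,"dz": 5,"wx": 0,"wy": 0,"wz": 0},{"dx": 0,"dy": 0,"dz": 3,"wx": 0,"wy": 0,"wz": 0}]'

```text
time_s: 19.4
eef_pos: [0.5924, 0.0789, 0.1987]
eef_rot: [-3.141, 0.0, 1.568]
contact_force: [0.2, -0.7, 0.7]
opening: 0.263
grip_force: 59.0
```

```bash
python3 - <<'E'
from h import *
to(.5933,.0793,.1706,np.pi/2); s=readout.read_state(); print(s['opening'],s['grip_force'],s['contact_force'].round(1),s['wrist_torque'].round(2))
E
```

```text
TCP [0.5924 0.0789 0.1987] shift [ 0.4  0.9 28.1] rotvec deg [-0.   0.  -0.1]
0.26294340869352584 59.04793198555126 [ 0.2 -0.7  0.7] [-0.13 -0.17 -0.02]
```

>>> send_rows --increments '[{"dx": 0,"dy": 0,"dz": 4,"wx": 0,"wy": 0,"wz": 0},{"dx": 0,"dy": 0,"dz": 4,"wx": 0,"wy": 0,"wz": 0},{"dx": 0,"dy": 0,"dz": 4,"wx": 0,"wy": 0,"wz": 0},{"dx": 0,"dy": 0,"dz": 4,"wx": 0,"wy": 0,"wz": 0},{"dx": 0,"dy": 0,"dz": 4,"wx": 0,"wy": 0,"wz": 0},{"dx": 0,"dy": 0,"dz": 4,"wx": 0,"wy": 0,"wz": 0},{"dx": 0,"dy": 0,"dz": 4,"wx": 0,"wy": 0,"wz": 0},{"dx": 0,"dy": 0,"dz": 3,"wx": 0,"wy": 0,"wz": 0},{"dx": 0,"dy": 0,"dz": 0,"wx": 0,"wy": 0,"wz": 0},{"dx": 0,"dy": 0,"dz": 0,"wx": 0,"wy": 0,"wz": 0}]'

```text
time_s: 20.4
eef_pos: [0.5936, 0.0791, 0.1702]
eef_rot: [3.139, -0.001, 1.568]
contact_force: [-3.5, -0.3, 30.5]
opening: 0.262
grip_force: 62.8
```

```bash
python3 - <<'E'
from h import *
to(.5933,.0793,.1706,np.pi/2); s=readout.read_state(); print(s['opening'],s['grip_force'],s['contact_force'].round(1),s['wrist_torque'].round(2))
E
```

```text
TCP [0.5936 0.0791 0.1702] shift [ 0.2 -0.3 -0.4] rotvec deg [ 0.2 -0.  -0.1]
0.262003563166826 62.81146609573625 [-3.5 -0.3 30.5] [-0.21  1.46  0.02]
```

>>> send_rows --increments '[{"dx": 0,"dy": 0,"dz": 0,"wx": 0,"wy": 0,"wz": 0},{"dx": 0,"dy": 0,"dz": 0,"wx": 0,"wy": 0,"wz": 0},{"dx": 0,"dy": 0,"dz": 0,"wx": 0,"wy": 0,"wz": 0},{"dx": 0,"dy": 0,"dz": 0,"wx": 0,"wy": 0,"wz": 0},{"dx": 0,"dy": 0,"dz": -10,"wx": 0,"wy": 0,"wz": 0},{"dx": 0,"dy": 0,"dz": -20,"wx": 0,"wy": 0,"wz": 0},{"dx": 0,"dy": 0,"dz": -20,"wx": 0,"wy": 0,"wz": 0},{"dx": 0,"dy": 0,"dz": -20,"wx": 0,"wy": 0,"wz": 0},{"dx": 0,"dy": 0,"dz": -20,"wx": 0,"wy": 0,"wz": 0},{"dx": 0,"dy": 0,"dz": 0,"wx": 0,"wy": 0,"wz": 0}]' --fingers 0.2

```text
time_s: 21.4
eef_pos: [0.5936, 0.079, 0.2616]
eef_rot: [3.137, -0.001, 1.568]
contact_force: [0.1, 0.1, -0.1]
opening: 0.599
grip_force: 0.0
```

>>> send_rows --increments '[{"dx": 14.4,"dy": -22.8,"dz": 0,"wx": 0,"wy": 0,"wz": 0},{"dx": 14.4,"dy": -22.8,"dz": 0,"wx": 0,"wy": 0,"wz": 0},{"dx": 14.4,"dy": -22.8,"dz": 0,"wx": 0,"wy": 0,"wz": 0},{"dx": 14.4,"dy": -22.8,"dz": 0,"wx": 0,"wy": 0,"wz": 0},{"dx": 14.4,"dy": -22.8,"dz": 0,"wx": 0,"wy": 0,"wz": 0},{"dx": 14.4,"dy": -22.8,"dz": 0,"wx": 0,"wy": 0,"wz": 0},{"dx": 0,"dy": 0,"dz": 15,"wx": 0,"wy": 0,"wz": 0},{"dx": 0,"dy": 0,"dz": 20,"wx": 0,"wy": 0,"wz": 0},{"dx": 0,"dy": 0,"dz": 20,"wx": 0,"wy": 0,"wz": 0},{"dx": 0,"dy": 0,"dz": 0,"wx": 0,"wy": 0,"wz": 0}]'

```text
time_s: 22.4
eef_pos: [0.4549, 0.1652, 0.2015]
eef_rot: [-3.138, 0.002, 1.568]
contact_force: [-0.9, 0.6, 0.8]
opening: 0.597
grip_force: 0.0
```

```bash
python3 - <<'E'
from h import *
to(.4566,.166,.143,np.pi/2); s=readout.read_state(); print(s['opening'],s['joint_vel'].round(2))
E
```

```text
TCP [0.4549 0.1652 0.2015] shift [ 0.9  1.9 58.5] rotvec deg [-0.2  0.1 -0.1]
0.5971483328311303 [ 0.   -0.03  0.   -0.04  0.01  0.06 -0.01]
```

>>> send_rows --increments '[{"dx": 0.5,"dy": 0,"dz": 15,"wx": 0,"wy": 0,"wz": 0},{"dx": 0,"dy": 0,"dz": 15,"wx": 0,"wy": 0,"wz": 0},{"dx": 0,"dy": 0,"dz": 15,"wx": 0,"wy": 0,"wz": 0},{"dx": 0,"dy": 0,"dz": 10,"wx": 0,"wy": 0,"wz": 0},{"dx": 0,"dy": 0,"dz": 5,"wx": 0,"wy": 0,"wz": 0},{"dx": 0,"dy": 0,"dz": 0,"wx": 0,"wy": 0,"wz": 0},{"dx": 0,"dy": 0,"dz": 0,"wx": 0,"wy": 0,"wz": 0},{"dx": 0,"dy": 0,"dz": 0,"wx": 0,"wy": 0,"wz": 0},{"dx": 0,"dy": 0,"dz": 0,"wx": 0,"wy": 0,"wz": 0},{"dx": 0,"dy": 0,"dz": 0,"wx": 0,"wy": 0,"wz": 0}]'

```text
time_s: 23.4
eef_pos: [0.4561, 0.1662, 0.1436]
eef_rot: [3.141, -0.0, 1.568]
contact_force: [0.1, 0.0, 1.2]
opening: 0.599
grip_force: 0.0
```

>>> send_rows --increments '[{"dx": 0,"dy": 0,"dz": 0,"wx": 0,"wy": 0,"wz": 0},{"dx": 0,"dy": 0,"dz": 0,"wx": 0,"wy": 0,"wz": 0},{"dx": 0,"dy": 0,"dz": 0,"wx": 0,"wy": 0,"wz": 0},{"dx": 0,"dy": 0,"dz": 0,"wx": 0,"wy": 0,"wz": 0},{"dx": 0,"dy": 0,"dz": 0,"wx": 0,"wy": 0,"wz": 0},{"dx": 0,"dy": 0,"dz": 0,"wx": 0,"wy": 0,"wz": 0},{"dx": 0,"dy": 0,"dz": 0,"wx": 0,"wy": 0,"wz": 0},{"dx": 0,"dy": 0,"dz": 0,"wx": 0,"wy": 0,"wz": 0},{"dx": 0,"dy": 0,"dz": 0,"wx": 0,"wy": 0,"wz": 0},{"dx": 0,"dy": 0,"dz": 0,"wx": 0,"wy": 0,"wz": 0}]' --fingers -1 --force 60

```text
time_s: 24.4
eef_pos: [0.4562, 0.1662, 0.1435]
eef_rot: [3.141, -0.0, 1.568]
contact_force: [0.3, -0.0, 6.2]
opening: 0.265
grip_force: 58.6
```

>>> send_rows --increments '[{"dx": 0,"dy": 0,"dz": -10,"wx": 0,"wy": 0,"wz": 0},{"dx": 0,"dy": 0,"dz": -20,"wx": 0,"wy": 0,"wz": 0},{"dx": 0,"dy": 0,"dz": -20,"wx": 0,"wy": 0,"wz": 0},{"dx": 0,"dy": 0,"dz": -25,"wx": 0,"wy": 0,"wz": 0},{"dx": 0,"dy": 0,"dz": -25,"wx": 0,"wy": 0,"wz": 0},{"dx": 0,"dy": 0,"dz": -25,"wx": 0,"wy": 0,"wz": 0},{"dx": 0,"dy": 0,"dz": -25,"wx": 0,"wy": 0,"wz": 0},{"dx": 0,"dy": 0,"dz": -20,"wx": 0,"wy": 0,"wz": 0},{"dx": 0,"dy": 20,"dz": 0,"wx": 0,"wy": 0,"wz": 0},{"dx": -20,"dy": 20,"dz": 0,"wx": 0,"wy": 0,"wz": 0}]'

```text
time_s: 25.4
eef_pos: [0.4961, 0.148, 0.3145]
eef_rot: [3.14, -0.001, 1.572]
contact_force: [0.7, -0.2, -1.9]
opening: 0.269
grip_force: 59.1
```

>>> send_rows --increments '[{"dx": -22.3,"dy": 19.6,"dz": 0,"wx": 0,"wy": 0,"wz": 0},{"dx": -22.3,"dy": 19.6,"dz": 0,"wx": 0,"wy": 0,"wz": 0},{"dx": -22.3,"dy": 19.6,"dz": 0,"wx": 0,"wy": 0,"wz": 0},{"dx": -22.3,"dy": 19.6,"dz": 0,"wx": 0,"wy": 0,"wz": 0},{"dx": -22.3,"dy": 19.6,"dz": 0,"wx": 0,"wy": 0,"wz": 0},{"dx": 0,"dy": 0,"dz": 15,"wx": 0,"wy": 0,"wz": 0},{"dx": 0,"dy": 0,"dz": 20,"wx": 0,"wy": 0,"wz": 0},{"dx": 0,"dy": 0,"dz": 20,"wx": 0,"wy": 0,"wz": 0},{"dx": 0,"dy": 0,"dz": 15,"wx": 0,"wy": 0,"wz": 0},{"dx": 0,"dy": 0,"dz": 0,"wx": 0,"wy": 0,"wz": 0}]'

```text
time_s: 26.4
eef_pos: [0.5928, 0.0344, 0.2418]
eef_rot: [-3.139, 0.001, 1.568]
contact_force: [-0.6, 0.3, -0.0]
opening: 0.264
grip_force: 59.1
```

>>> send_rows --increments '[{"dx": 0,"dy": 0,"dz": 10,"wx": 0,"wy": 0,"wz": 0},{"dx": 0,"dy": 0,"dz": 10,"wx": 0,"wy": 0,"wz": 0},{"dx": 0,"dy": 0,"dz": 10,"wx": 0,"wy": 0,"wz": 0},{"dx": 0,"dy": 0,"dz": 5,"wx": 0,"wy": 0,"wz": 0},{"dx": 0,"dy": 0,"dz": 0,"wx": 0,"wy": 0,"wz": 0},{"dx": 0,"dy": 0,"dz": 0,"wx": 0,"wy": 0,"wz": 0},{"dx": 0,"dy": 0,"dz": 0,"wx": 0,"wy": 0,"wz": 0},{"dx": 0,"dy": 0,"dz": 0,"wx": 0,"wy": 0,"wz": 0},{"dx": 0,"dy": 0,"dz": 0,"wx": 0,"wy": 0,"wz": 0},{"dx": 0,"dy": 0,"dz": 0,"wx": 0,"wy": 0,"wz": 0}]'

```text
time_s: 27.4
eef_pos: [0.5937, 0.0344, 0.2085]
eef_rot: [3.141, 0.0, 1.568]
contact_force: [-0.4, -0.5, -0.6]
opening: 0.266
grip_force: 59.1
```

>>> send_rows --increments '[{"dx": 0,"dy": 0.3,"dz": 5,"wx": 0,"wy": 0,"wz": 0},{"dx": 0,"dy": 0,"dz": 6,"wx": 0,"wy": 0,"wz": 0},{"dx": 0,"dy": 0,"dz": 6,"wx": 0,"wy": 0,"wz": 0},{"dx": 0,"dy": 0,"dz": 6,"wx": 0,"wy": 0,"wz": 0},{"dx": 0,"dy": 0,"dz": 6,"wx": 0,"wy": 0,"wz": 0},{"dx": 0,"dy": 0,"dz": 6,"wx": 0,"wy": 0,"wz": 0},{"dx": 0,"dy": 0,"dz": 6,"wx": 0,"wy": 0,"wz": 0},{"dx": 0,"dy": 0,"dz": 4,"wx": 0,"wy": 0,"wz": 0},{"dx": 0,"dy": 0,"dz": 0,"wx": 0,"wy": 0,"wz": 0},{"dx": 0,"dy": 0,"dz": 0,"wx": 0,"wy": 0,"wz": 0}]'

```text
time_s: 28.4
eef_pos: [0.5956, 0.0342, 0.1659]
eef_rot: [3.137, -0.001, 1.568]
contact_force: [-6.2, -0.9, 36.5]
opening: 0.259
grip_force: 64.8
```

>>> send_rows --increments '[{"dx": 0,"dy": 0,"dz": 0,"wx": 0,"wy": 0,"wz": 0},{"dx": 0,"dy": 0,"dz": 0,"wx": 0,"wy": 0,"wz": 0},{"dx": 0,"dy": 0,"dz": 0,"wx": 0,"wy": 0,"wz": 0},{"dx": 0,"dy": 0,"dz": 0,"wx": 0,"wy": 0,"wz": 0},{"dx": 0,"dy": 0,"dz": -10,"wx": 0,"wy": 0,"wz": 0},{"dx": 0,"dy": 0,"dz": -20,"wx": 0,"wy": 0,"wz": 0},{"dx": 0,"dy": 0,"dz": -20,"wx": 0,"wy": 0,"wz": 0},{"dx": 0,"dy": 0,"dz": -20,"wx": 0,"wy": 0,"wz": 0},{"dx": 0,"dy": 0,"dz": -20,"wx": 0,"wy": 0,"wz": 0},{"dx": 0,"dy": 0,"dz": 0,"wx": 0,"wy": 0,"wz": 0}]' --fingers 0.2

```text
time_s: 29.4
eef_pos: [0.595, 0.0343, 0.2566]
eef_rot: [3.137, -0.001, 1.568]
contact_force: [0.4, -1.2, 0.3]
opening: 0.598
grip_force: 0.0
```

>>> send_rows --increments '[{"dx": 14.5,"dy": -24,"dz": 0,"wx": 0,"wy": 0,"wz": 0},{"dx": 14.5,"dy": -24,"dz": 0,"wx": 0,"wy": 0,"wz": 0},{"dx": 14.5,"dy": -24,"dz": 0,"wx": 0,"wy": 0,"wz": 0},{"dx": 14.5,"dy": -24,"dz": 0,"wx": 0,"wy": 0,"wz": 0},{"dx": 14.5,"dy": -24,"dz": 0,"wx": 0,"wy": 0,"wz": 0},{"dx": 14.5,"dy": -24,"dz": 0,"wx": 0,"wy": 0,"wz": 0},{"dx": 0,"dy": 0,"dz": 15,"wx": 0,"wy": 0,"wz": 0},{"dx": 0,"dy": 0,"dz": 20,"wx": 0,"wy": 0,"wz": 0},{"dx": 0,"dy": 0,"dz": 20,"wx": 0,"wy": 0,"wz": 0},{"dx": 0,"dy": 0,"dz": 0,"wx": 0,"wy": 0,"wz": 0}]'

```text
time_s: 30.4
eef_pos: [0.449, 0.1213, 0.1966]
eef_rot: [-3.138, 0.001, 1.568]
contact_force: [-0.6, -0.7, 0.2]
opening: 0.603
grip_force: 0.0
```

```bash
python3 - <<'E'
from h import *
to(.4499,.1217,.143,np.pi/2)
p,d,C=grab('scene'); save('s5',p)
E
```

```text
TCP [0.449  0.1213 0.1966] shift [ 0.5  1.  53.6] rotvec deg [-0.2  0.1 -0.1]
```

View pics/s5.png

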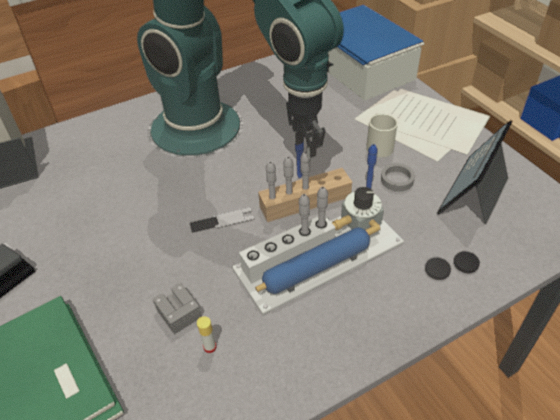

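Tubes 0 and 1 stand upright and seated at (322,205) and (305,215). The fork has been knocked a little, to about (222,219). On to tube 2.

>>> send_rows --increments '[{"dx": 0.3,"dy": 0.2,"dz": 15,"wx": 0,"wy": 0,"wz": 0},{"dx": 0,"dy": 0,"dz": 15,"wx": 0,"wy": 0,"wz": 0},{"dx": 0,"dy": 0,"dz": 15,"wx": 0,"wy": 0,"wz": 0},{"dx": 0,"dy": 0,"dz": 8,"wx": 0,"wy": 0,"wz": 0},{"dx": 0,"dy": 0,"dz": 2,"wx": 0,"wy": 0,"wz": 0},{"dx": 0,"dy": 0,"dz": 0,"wx": 0,"wy": 0,"wz": 0},{"dx": 0,"dy": 0,"dz": 0,"wx": 0,"wy": 0,"wz": 0},{"dx": 0,"dy": 0,"dz": 0,"wx": 0,"wy": 0,"wz": 0},{"dx": 0,"dy": 0,"dz": 0,"wx": 0,"wy": 0,"wz": 0},{"dx": 0,"dy": 0,"dz": 0,"wx": 0,"wy": 0,"wz": 0}]'

```text
time_s: 31.45
eef_pos: [0.4505, 0.122, 0.1435]
eef_rot: [3.141, -0.0, 1.568]
contact_force: [-0.2, -0.2, 0.5]
opening: 0.605
grip_force: 0.0
```

>>> send_rows --increments '[{"dx": 0,"dy": 0,"dz": 0,"wx": 0,"wy": 0,"wz": 0},{"dx": 0,"dy": 0,"dz": 0,"wx": 0,"wy": 0,"wz": 0},{"dx": 0,"dy": 0,"dz": 0,"wx": 0,"wy": 0,"wz": 0},{"dx": 0,"dy": 0,"dz": 0,"wx": 0,"wy": 0,"wz": 0},{"dx": 0,"dy": 0,"dz": 0,"wx": 0,"wy": 0,"wz": 0},{"dx": 0,"dy": 0,"dz": 0,"wx": 0,"wy": 0,"wz": 0},{"dx": 0,"dy": 0,"dz": 0,"wx": 0,"wy": 0,"wz": 0},{"dx": 0,"dy": 0,"dz": 0,"wx": 0,"wy": 0,"wz": 0},{"dx": 0,"dy": 0,"dz": 0,"wx": 0,"wy": 0,"wz": 0},{"dx": 0,"dy": 0,"dz": 0,"wx": 0,"wy": 0,"wz": 0}]' --fingers -1 --force 60

```text
time_s: 32.45
eef_pos: [0.4504, 0.122, 0.1435]
eef_rot: [3.141, -0.0, 1.568]
contact_force: [-1.3, -0.1, 5.4]
opening: 0.261
grip_force: 58.5
```

>>> send_rows --increments '[{"dx": 0,"dy": 0,"dz": -10,"wx": 0,"wy": 0,"wz": 0},{"dx": 0,"dy": 0,"dz": -20,"wx": 0,"wy": 0,"wz": 0},{"dx": 0,"dy": 0,"dz": -20,"wx": 0,"wy": 0,"wz": 0},{"dx": 0,"dy": 0,"dz": -25,"wx": 0,"wy": 0,"wz": 0},{"dx": 0,"dy": 0,"dz": -25,"wx": 0,"wy": 0,"wz": 0},{"dx": 0,"dy": 0,"dz": -25,"wx": 0,"wy": 0,"wz": 0},{"dx": 0,"dy": 0,"dz": -25,"wx": 0,"wy": 0,"wz": 0},{"dx": 0,"dy": 0,"dz": -20,"wx": 0,"wy": 0,"wz": 0},{"dx": 0,"dy": 20,"dz": 0,"wx": 0,"wy": 0,"wz": 0},{"dx": -20,"dy": 20,"dz": 0,"wx": 0,"wy": 0,"wz": 0}]'

```text
time_s: 33.45
eef_pos: [0.4907, 0.1037, 0.3146]
eef_rot: [3.14, -0.001, 1.572]
contact_force: [0.1, -0.7, -1.8]
opening: 0.269
grip_force: 59.0
```

>>> send_rows --increments '[{"dx": -22.5,"dy": 20.9,"dz": 0,"wx": 0,"wy": 0,"wz": 0},{"dx": -22.5,"dy": 20.9,"dz": 0,"wx": 0,"wy": 0,"wz": 0},{"dx": -22.5,"dy": 20.9,"dz": 0,"wx": 0,"wy": 0,"wz": 0},{"dx": -22.5,"dy": 20.9,"dz": 0,"wx": 0,"wy": 0,"wz": 0},{"dx": -22.5,"dy": 20.9,"dz": 0,"wx": 0,"wy": 0,"wz": 0},{"dx": 0,"dy": 0,"dz": 15,"wx": 0,"wy": 0,"wz": 0},{"dx": 0,"dy": 0,"dz": 20,"wx": 0,"wy": 0,"wz": 0},{"dx": 0,"dy": 0,"dz": 20,"wx": 0,"wy": 0,"wz": 0},{"dx": 0,"dy": 0,"dz": 15,"wx": 0,"wy": 0,"wz": 0},{"dx": 0,"dy": 0,"dz": 0,"wx": 0,"wy": 0,"wz": 0}]'

```text
time_s: 34.45
eef_pos: [0.5937, -0.0108, 0.2418]
eef_rot: [-3.139, 0.0, 1.568]
contact_force: [0.2, 0.5, -0.4]
opening: 0.265
grip_force: 59.1
```

>>> send_rows --increments '[{"dx": 0,"dy": 0,"dz": 10,"wx": 0,"wy": 0,"wz": 0},{"dx": 0,"dy": 0,"dz": 10,"wx": 0,"wy": 0,"wz": 0},{"dx": 0,"dy": 0,"dz": 10,"wx": 0,"wy": 0,"wz": 0},{"dx": 0,"dy": 0,"dz": 5,"wx": 0,"wy": 0,"wz": 0},{"dx": 0,"dy": 0,"dz": 0,"wx": 0,"wy": 0,"wz": 0},{"dx": 0,"dy": 0,"dz": 0,"wx": 0,"wy": 0,"wz": 0},{"dx": 0,"dy": 0,"dz": 0,"wx": 0,"wy": 0,"wz": 0},{"dx": 0,"dy": 0,"dz": 0,"wx": 0,"wy": 0,"wz": 0},{"dx": 0,"dy": 0,"dz": 0,"wx": 0,"wy": 0,"wz": 0},{"dx": 0,"dy": 0,"dz": 0,"wx": 0,"wy": 0,"wz": 0}]'

```text
time_s: 35.45
eef_pos: [0.5946, -0.0108, 0.2085]
eef_rot: [3.141, 0.0, 1.568]
contact_force: [0.8, -0.2, -0.5]
opening: 0.263
grip_force: 59.0
```

>>> send_rows --increments '[{"dx": 0.2,"dy": 0.2,"dz": 5,"wx": 0,"wy": 0,"wz": 0},{"dx": 0,"dy": 0,"dz": 6,"wx": 0,"wy": 0,"wz": 0},{"dx": 0,"dy": 0,"dz": 6,"wx": 0,"wy": 0,"wz": 0},{"dx": 0,"dy": 0,"dz": 6,"wx": 0,"wy": 0,"wz": 0},{"dx": 0,"dy": 0,"dz": 6,"wx": 0,"wy": 0,"wz": 0},{"dx": 0,"dy": 0,"dz": 6,"wx": 0,"wy": 0,"wz": 0},{"dx": 0,"dy": 0,"dz": 6,"wx": 0,"wy": 0,"wz": 0},{"dx": 0,"dy": 0,"dz": 4,"wx": 0,"wy": 0,"wz": 0},{"dx": 0,"dy": 0,"dz": 0,"wx": 0,"wy": 0,"wz": 0},{"dx": 0,"dy": 0,"dz": 0,"wx": 0,"wy": 0,"wz": 0}]'

```text
time_s: 36.45
eef_pos: [0.5965, -0.0109, 0.1659]
eef_rot: [3.137, -0.0, 1.568]
contact_force: [-4.9, 0.4, 38.1]
opening: 0.264
grip_force: 65.4
```

>>> send_rows --increments '[{"dx": 0,"dy": 0,"dz": 0,"wx": 0,"wy": 0,"wz": 0},{"dx": 0,"dy": 0,"dz": 0,"wx": 0,"wy": 0,"wz": 0},{"dx": 0,"dy": 0,"dz": 0,"wx": 0,"wy": 0,"wz": 0},{"dx": 0,"dy": 0,"dz": 0,"wx": 0,"wy": 0,"wz": 0},{"dx": 0,"dy": 0,"dz": -10,"wx": 0,"wy": 0,"wz": 0},{"dx": 0,"dy": 0,"dz": -20,"wx": 0,"wy": 0,"wz": 0},{"dx": 0,"dy": 0,"dz": -20,"wx": 0,"wy": 0,"wz": 0},{"dx": 0,"dy": 0,"dz": -20,"wx": 0,"wy": 0,"wz": 0},{"dx": 0,"dy": 0,"dz": -20,"wx": 0,"wy": 0,"wz": 0},{"dx": 0,"dy": 0,"dz": 0,"wx": 0,"wy": 0,"wz": 0}]' --fingers 0.2

```text
time_s: 37.45
eef_pos: [0.5958, -0.0108, 0.2566]
eef_rot: [3.137, -0.0, 1.568]
contact_force: [0.2, -0.1, -0.1]
opening: 0.599
grip_force: 0.0
```

>>> send_rows --increments '[{"dx": 14.6,"dy": -25.3,"dz": 0,"wx": 0,"wy": 0,"wz": 0},{"dx": 14.6,"dy": -25.3,"dz": 0,"wx": 0,"wy": 0,"wz": 0},{"dx": 14.6,"dy": -25.3,"dz": 0,"wx": 0,"wy": 0,"wz": 0},{"dx": 14.6,"dy": -25.3,"dz": 0,"wx": 0,"wy": 0,"wz": 0},{"dx": 14.6,"dy": -25.3,"dz": 0,"wx": 0,"wy": 0,"wz": 0},{"dx": 14.6,"dy": -25.3,"dz": 0,"wx": 0,"wy": 0,"wz": 0},{"dx": 0,"dy": 0,"dz": 15,"wx": 0,"wy": 0,"wz": 0},{"dx": 0,"dy": 0,"dz": 20,"wx": 0,"wy": 0,"wz": 0},{"dx": 0,"dy": 0,"dz": 20,"wx": 0,"wy": 0,"wz": 0},{"dx": 0,"dy": 0,"dz": 0,"wx": 0,"wy": 0,"wz": 0}]'

```text
time_s: 38.45
eef_pos: [0.442, 0.077, 0.1966]
eef_rot: [-3.138, 0.001, 1.568]
contact_force: [-0.7, -0.2, 0.5]
opening: 0.601
grip_force: 0.0
```

>>> send_rows --increments '[{"dx": 0,"dy": 0,"dz": 15,"wx": 0,"wy": 0,"wz": 0},{"dx": 0,"dy": 0,"dz": 15,"wx": 0,"wy": 0,"wz": 0},{"dx": 0,"dy": 0,"dz": 15,"wx": 0,"wy": 0,"wz": 0},{"dx": 0,"dy": 0,"dz": 8,"wx": 0,"wy": 0,"wz": 0},{"dx": 0,"dy": 0,"dz": 2,"wx": 0,"wy": 0,"wz": 0},{"dx": 0,"dy": 0,"dz": 0,"wx": 0,"wy": 0,"wz": 0},{"dx": 0,"dy": 0,"dz": 0,"wx": 0,"wy": 0,"wz": 0},{"dx": 0,"dy": 0,"dz": 0,"wx": 0,"wy": 0,"wz": 0},{"dx": 0,"dy": 0,"dz": 0,"wx": 0,"wy": 0,"wz": 0},{"dx": 0,"dy": 0,"dz": 0,"wx": 0,"wy": 0,"wz": 0}]'

```text
time_s: 39.45
eef_pos: [0.4433, 0.0773, 0.1435]
eef_rot: [3.141, -0.0, 1.568]
contact_force: [-0.1, 0.3, 0.2]
opening: 0.603
grip_force: 0.0
```

>>> send_rows --increments '[{"dx": 0,"dy": 0,"dz": 0,"wx": 0,"wy": 0,"wz": 0},{"dx": 0,"dy": 0,"dz": 0,"wx": 0,"wy": 0,"wz": 0},{"dx": 0,"dy": 0,"dz": 0,"wx": 0,"wy": 0,"wz": 0},{"dx": 0,"dy": 0,"dz": 0,"wx": 0,"wy": 0,"wz": 0},{"dx": 0,"dy": 0,"dz": 0,"wx": 0,"wy": 0,"wz": 0},{"dx": 0,"dy": 0,"dz": 0,"wx": 0,"wy": 0,"wz": 0},{"dx": 0,"dy": 0,"dz": 0,"wx": 0,"wy": 0,"wz": 0},{"dx": 0,"dy": 0,"dz": 0,"wx": 0,"wy": 0,"wz": 0},{"dx": 0,"dy": 0,"dz": 0,"wx": 0,"wy": 0,"wz": 0},{"dx": 0,"dy": 0,"dz": 0,"wx": 0,"wy": 0,"wz": 0}]' --fingers -1 --force 60

```text
time_s: 40.45
eef_pos: [0.4434, 0.0773, 0.1435]
eef_rot: [3.141, -0.0, 1.568]
contact_force: [-1.2, 0.6, 5.5]
opening: 0.261
grip_force: 58.6
```

>>> send_rows --increments '[{"dx": 0,"dy": 0,"dz": -10,"wx": 0,"wy": 0,"wz": 0},{"dx": 0,"dy": 0,"dz": -20,"wx": 0,"wy": 0,"wz": 0},{"dx": 0,"dy": 0,"dz": -20,"wx": 0,"wy": 0,"wz": 0},{"dx": 0,"dy": 0,"dz": -25,"wx": 0,"wy": 0,"wz": 0},{"dx": 0,"dy": 0,"dz": -25,"wx": 0,"wy": 0,"wz": 0},{"dx": 0,"dy": 0,"dz": -25,"wx": 0,"wy": 0,"wz": 0},{"dx": 0,"dy": 0,"dz": -25,"wx": 0,"wy": 0,"wz": 0},{"dx": 0,"dy": 0,"dz": -20,"wx": 0,"wy": 0,"wz": 0},{"dx": 0,"dy": 20,"dz": 0,"wx": 0,"wy": 0,"wz": 0},{"dx": -20,"dy": 20,"dz": 0,"wx": 0,"wy": 0,"wz": 0}]'

```text
time_s: 41.45
eef_pos: [0.4835, 0.059, 0.3146]
eef_rot: [3.14, -0.001, 1.572]
contact_force: [-0.2, -0.1, -1.2]
opening: 0.262
grip_force: 59.2
```

>>> send_rows --increments '[{"dx": -22.5,"dy": 22.4,"dz": 0,"wx": 0,"wy": 0,"wz": 0},{"dx": -22.5,"dy": 22.4,"dz": 0,"wx": 0,"wy": 0,"wz": 0},{"dx": -22.5,"dy": 22.4,"dz": 0,"wx": 0,"wy": 0,"wz": 0},{"dx": -22.5,"dy": 22.4,"dz": 0,"wx": 0,"wy": 0,"wz": 0},{"dx": -22.5,"dy": 22.4,"dz": 0,"wx": 0,"wy": 0,"wz": 0},{"dx": 0,"dy": 0,"dz": 15,"wx": 0,"wy": 0,"wz": 0},{"dx": 0,"dy": 0,"dz": 20,"wx": 0,"wy": 0,"wz": 0},{"dx": 0,"dy": 0,"dz": 20,"wx": 0,"wy": 0,"wz": 0},{"dx": 0,"dy": 0,"dz": 15,"wx": 0,"wy": 0,"wz": 0},{"dx": 0,"dy": 0,"dz": 0,"wx": 0,"wy": 0,"wz": 0}]'

```text
time_s: 42.45
eef_pos: [0.5938, -0.0552, 0.2417]
eef_rot: [-3.138, 0.0, 1.569]
contact_force: [0.1, -0.5, -1.7]
opening: 0.266
grip_force: 59.2
```

>>> send_rows --increments '[{"dx": 0,"dy": 0,"dz": 10,"wx": 0,"wy": 0,"wz": 0},{"dx": 0,"dy": 0,"dz": 10,"wx": 0,"wy": 0,"wz": 0},{"dx": 0,"dy": 0,"dz": 10,"wx": 0,"wy": 0,"wz": 0},{"dx": 0,"dy": 0,"dz": 5,"wx": 0,"wy": 0,"wz": 0},{"dx": 0,"dy": 0,"dz": 0,"wx": 0,"wy": 0,"wz": 0},{"dx": 0,"dy": 0,"dz": 0,"wx": 0,"wy": 0,"wz": 0},{"dx": 0,"dy": 0,"dz": 0,"wx": 0,"wy": 0,"wz": 0},{"dx": 0,"dy": 0,"dz": 0,"wx": 0,"wy": 0,"wz": 0},{"dx": 0,"dy": 0,"dz": 0,"wx": 0,"wy": 0,"wz": 0},{"dx": 0,"dy": 0,"dz": 0,"wx": 0,"wy": 0,"wz": 0}]'

```text
time_s: 43.45
eef_pos: [0.5949, -0.0556, 0.2084]
eef_rot: [3.141, 0.0, 1.568]
contact_force: [0.5, -0.3, -1.5]
opening: 0.264
grip_force: 59.2
```

>>> send_rows --increments '[{"dx": 0,"dy": 0.5,"dz": 5,"wx": 0,"wy": 0,"wz": 0},{"dx": 0,"dy": 0,"dz": 6,"wx": 0,"wy": 0,"wz": 0},{"dx": 0,"dy": 0,"dz": 6,"wx": 0,"wy": 0,"wz": 0},{"dx": 0,"dy": 0,"dz": 6,"wx": 0,"wy": 0,"wz": 0},{"dx": 0,"dy": 0,"dz": 6,"wx": 0,"wy": 0,"wz": 0},{"dx": 0,"dy": 0,"dz": 6,"wx": 0,"wy": 0,"wz": 0},{"dx": 0,"dy": 0,"dz": 6,"wx": 0,"wy": 0,"wz": 0},{"dx": 0,"dy": 0,"dz": 4,"wx": 0,"wy": 0,"wz": 0},{"dx": 0,"dy": 0,"dz": 0,"wx": 0,"wy": 0,"wz": 0},{"dx": 0,"dy": 0,"dz": 0,"wx": 0,"wy": 0,"wz": 0}]'

```text
time_s: 44.45
eef_pos: [0.597, -0.0561, 0.1659]
eef_rot: [3.137, -0.0, 1.568]
contact_force: [-5.8, -0.8, 36.6]
opening: 0.266
grip_force: 65.1
```

>>> send_rows --increments '[{"dx": 0,"dy": 0,"dz": 0,"wx": 0,"wy": 0,"wz": 0},{"dx": 0,"dy": 0,"dz": 0,"wx": 0,"wy": 0,"wz": 0},{"dx": 0,"dy": 0,"dz": 0,"wx": 0,"wy": 0,"wz": 0},{"dx": 0,"dy": 0,"dz": 0,"wx": 0,"wy": 0,"wz": 0},{"dx": 0,"dy": 0,"dz": -10,"wx": 0,"wy": 0,"wz": 0},{"dx": 0,"dy": 0,"dz": -20,"wx": 0,"wy": 0,"wz": 0},{"dx": 0,"dy": 0,"dz": -20,"wx": 0,"wy": 0,"wz": 0},{"dx": 0,"dy": 0,"dz": -20,"wx": 0,"wy": 0,"wz": 0},{"dx": 0,"dy": 0,"dz": -20,"wx": 0,"wy": 0,"wz": 0},{"dx": 0,"dy": 0,"dz": 0,"wx": 0,"wy": 0,"wz": 0}]' --fingers 0.2

```text
time_s: 45.45
eef_pos: [0.5964, -0.0558, 0.2566]
eef_rot: [3.137, -0.0, 1.568]
contact_force: [-0.3, -0.7, 0.0]
opening: 0.601
grip_force: 0.0
```

>>> send_rows --increments '[{"dx": 14.7,"dy": -26.4,"dz": 0,"wx": 0,"wy": 0,"wz": 0},{"dx": 14.7,"dy": -26.4,"dz": 0,"wx": 0,"wy": 0,"wz": 0},{"dx": 14.7,"dy": -26.4,"dz": 0,"wx": 0,"wy": 0,"wz": 0},{"dx": 14.7,"dy": -26.4,"dz": 0,"wx": 0,"wy": 0,"wz": 0},{"dx": 14.7,"dy": -26.4,"dz": 0,"wx": 0,"wy": 0,"wz": 0},{"dx": 14.7,"dy": -26.4,"dz": 0,"wx": 0,"wy": 0,"wz": 0},{"dx": 0,"dy": 0,"dz": 15,"wx": 0,"wy": 0,"wz": 0},{"dx": 0,"dy": 0,"dz": 20,"wx": 0,"wy": 0,"wz": 0},{"dx": 0,"dy": 0,"dz": 20,"wx": 0,"wy": 0,"wz": 0},{"dx": 0,"dy": 0,"dz": 0,"wx": 0,"wy": 0,"wz": 0}]'

```text
time_s: 46.45
eef_pos: [0.436, 0.0328, 0.1967]
eef_rot: [-3.138, 0.001, 1.568]
contact_force: [0.2, 0.3, 0.3]
opening: 0.604
grip_force: 0.0
```

>>> send_rows --increments '[{"dx": 0,"dy": 0,"dz": 15,"wx": 0,"wy": 0,"wz": 0},{"dx": 0,"dy": 0,"dz": 15,"wx": 0,"wy": 0,"wz": 0},{"dx": 0,"dy": 0,"dz": 15,"wx": 0,"wy": 0,"wz": 0},{"dx": 0,"dy": 0,"dz": 8,"wx": 0,"wy": 0,"wz": 0},{"dx": 0,"dy": 0,"dz": 2,"wx": 0,"wy": 0,"wz": 0},{"dx": 0,"dy": 0,"dz": 0,"wx": 0,"wy": 0,"wz": 0},{"dx": 0,"dy": 0,"dz": 0,"wx": 0,"wy": 0,"wz": 0},{"dx": 0,"dy": 0,"dz": 0,"wx": 0,"wy": 0,"wz": 0},{"dx": 0,"dy": 0,"dz": 0,"wx": 0,"wy": 0,"wz": 0},{"dx": 0,"dy": 0,"dz": 0,"wx": 0,"wy": 0,"wz": 0}]'

```text
time_s: 47.45
eef_pos: [0.4372, 0.033, 0.1435]
eef_rot: [3.141, -0.0, 1.568]
contact_force: [-0.3, 0.6, 0.1]
opening: 0.6
grip_force: 0.0
```

>>> send_rows --increments '[{"dx": 0,"dy": 0,"dz": 0,"wx": 0,"wy": 0,"wz": 0},{"dx": 0,"dy": 0,"dz": 0,"wx": 0,"wy": 0,"wz": 0},{"dx": 0,"dy": 0,"dz": 0,"wx": 0,"wy": 0,"wz": 0},{"dx": 0,"dy": 0,"dz": 0,"wx": 0,"wy": 0,"wz": 0},{"dx": 0,"dy": 0,"dz": 0,"wx": 0,"wy": 0,"wz": 0},{"dx": 0,"dy": 0,"dz": 0,"wx": 0,"wy": 0,"wz": 0},{"dx": 0,"dy": 0,"dz": 0,"wx": 0,"wy": 0,"wz": 0},{"dx": 0,"dy": 0,"dz": 0,"wx": 0,"wy": 0,"wz": 0},{"dx": 0,"dy": 0,"dz": 0,"wx": 0,"wy": 0,"wz": 0},{"dx": 0,"dy": 0,"dz": 0,"wx": 0,"wy": 0,"wz": 0}]' --fingers -1 --force 60

```text
time_s: 48.45
eef_pos: [0.4373, 0.033, 0.1435]
eef_rot: [3.141, -0.0, 1.568]
contact_force: [-0.9, 0.2, 6.0]
opening: 0.265
grip_force: 58.5
```

>>> send_rows --increments '[{"dx": 0,"dy": 0,"dz": -10,"wx": 0,"wy": 0,"wz": 0},{"dx": 0,"dy": 0,"dz": -20,"wx": 0,"wy": 0,"wz": 0},{"dx": 0,"dy": 0,"dz": -20,"wx": 0,"wy": 0,"wz": 0},{"dx": 0,"dy": 0,"dz": -25,"wx": 0,"wy": 0,"wz": 0},{"dx": 0,"dy": 0,"dz": -25,"wx": 0,"wy": 0,"wz": 0},{"dx": 0,"dy": 0,"dz": -25,"wx": 0,"wy": 0,"wz": 0},{"dx": 0,"dy": 0,"dz": -25,"wx": 0,"wy": 0,"wz": 0},{"dx": 0,"dy": 0,"dz": -20,"wx": 0,"wy": 0,"wz": 0},{"dx": 0,"dy": 20,"dz": 0,"wx": 0,"wy": 0,"wz": 0},{"dx": -20,"dy": 20,"dz": 0,"wx": 0,"wy": 0,"wz": 0}]'

```text
time_s: 49.45
eef_pos: [0.4776, 0.0146, 0.3146]
eef_rot: [3.14, -0.001, 1.572]
contact_force: [1.1, 1.4, -1.2]
opening: 0.265
grip_force: 59.1
```

>>> send_rows --increments '[{"dx": -22.6,"dy": 23.7,"dz": 0,"wx": 0,"wy": 0,"wz": 0},{"dx": -22.6,"dy": 23.7,"dz": 0,"wx": 0,"wy": 0,"wz": 0},{"dx": -22.6,"dy": 23.7,"dz": 0,"wx": 0,"wy": 0,"wz": 0},{"dx": -22.6,"dy": 23.7,"dz": 0,"wx": 0,"wy": 0,"wz": 0},{"dx": -22.6,"dy": 23.7,"dz": 0,"wx": 0,"wy": 0,"wz": 0},{"dx": 0,"dy": 0,"dz": 15,"wx": 0,"wy": 0,"wz": 0},{"dx": 0,"dy": 0,"dz": 20,"wx": 0,"wy": 0,"wz": 0},{"dx": 0,"dy": 0,"dz": 20,"wx": 0,"wy": 0,"wz": 0},{"dx": 0,"dy": 0,"dz": 15,"wx": 0,"wy": 0,"wz": 0},{"dx": 0,"dy": 0,"dz": 0,"wx": 0,"wy": 0,"wz": 0}]'

```text
time_s: 50.45
eef_pos: [0.5944, -0.0999, 0.2417]
eef_rot: [-3.139, -0.0, 1.569]
contact_force: [1.0, -0.3, -1.4]
opening: 0.264
grip_force: 59.1
```

>>> send_rows --increments '[{"dx": 0,"dy": 0,"dz": 10,"wx": 0,"wy": 0,"wz": 0},{"dx": 0,"dy": 0,"dz": 10,"wx": 0,"wy": 0,"wz": 0},{"dx": 0,"dy": 0,"dz": 10,"wx": 0,"wy": 0,"wz": 0},{"dx": 0,"dy": 0,"dz": 5,"wx": 0,"wy": 0,"wz": 0},{"dx": 0,"dy": 0,"dz": 0,"wx": 0,"wy": 0,"wz": 0},{"dx": 0,"dy": 0,"dz": 0,"wx": 0,"wy": 0,"wz": 0},{"dx": 0,"dy": 0,"dz": 0,"wx": 0,"wy": 0,"wz": 0},{"dx": 0,"dy": 0,"dz": 0,"wx": 0,"wy": 0,"wz": 0},{"dx": 0,"dy": 0,"dz": 0,"wx": 0,"wy": 0,"wz": 0},{"dx": 0,"dy": 0,"dz": 0,"wx": 0,"wy": 0,"wz": 0}]'

```text
time_s: 51.45
eef_pos: [0.5954, -0.1003, 0.2085]
eef_rot: [3.141, 0.0, 1.568]
contact_force: [0.2, 0.8, -1.0]
opening: 0.263
grip_force: 59.1
```

>>> send_rows --increments '[{"dx": 0,"dy": 0.5,"dz": 5,"wx": 0,"wy": 0,"wz": 0},{"dx": 0,"dy": 0,"dz": 6,"wx": 0,"wy": 0,"wz": 0},{"dx": 0,"dy": 0,"dz": 6,"wx": 0,"wy": 0,"wz": 0},{"dx": 0,"dy": 0,"dz": 6,"wx": 0,"wy": 0,"wz": 0},{"dx": 0,"dy": 0,"dz": 6,"wx": 0,"wy": 0,"wz": 0},{"dx": 0,"dy": 0,"dz": 6,"wx": 0,"wy": 0,"wz": 0},{"dx": 0,"dy": 0,"dz": 6,"wx": 0,"wy": 0,"wz": 0},{"dx": 0,"dy": 0,"dz": 4,"wx": 0,"wy": 0,"wz": 0},{"dx": 0,"dy": 0,"dz": 0,"wx": 0,"wy": 0,"wz": 0},{"dx": 0,"dy": 0,"dz": 0,"wx": 0,"wy": 0,"wz": 0}]'

```text
time_s: 52.45
eef_pos: [0.5975, -0.101, 0.1659]
eef_rot: [3.137, 0.0, 1.568]
contact_force: [-4.8, 0.9, 35.6]
opening: 0.265
grip_force: 65.1
```

>>> send_rows --increments '[{"dx": 0,"dy": 0,"dz": 0,"wx": 0,"wy": 0,"wz": 0},{"dx": 0,"dy": 0,"dz": 0,"wx": 0,"wy": 0,"wz": 0},{"dx": 0,"dy": 0,"dz": 0,"wx": 0,"wy": 0,"wz": 0},{"dx": 0,"dy": 0,"dz": 0,"wx": 0,"wy": 0,"wz": 0},{"dx": 0,"dy": 0,"dz": -10,"wx": 0,"wy": 0,"wz": 0},{"dx": 0,"dy": 0,"dz": -25,"wx": 0,"wy": 0,"wz": 0},{"dx": 0,"dy": 0,"dz": -25,"wx": 0,"wy": 0,"wz": 0},{"dx": 0,"dy": 0,"dz": -25,"wx": 0,"wy": 0,"wz": 0},{"dx": 0,"dy": 0,"dz": -25,"wx": 0,"wy": 0,"wz": 0},{"dx": 0,"dy": 0,"dz": -25,"wx": 0,"wy": 0,"wz": 0}]' --fingers 0.2

```text
time_s: 53.45
eef_pos: [0.5957, -0.1005, 0.3001]
eef_rot: [3.141, 0.0, 1.568]
contact_force: [0.3, -0.5, 0.4]
opening: 0.601
grip_force: 0.0
```

>>> send_rows --increments '[{"dx": 33,"dy": 0,"dz": 0,"wx": 0,"wy": 0,"wz": 0},{"dx": 33,"dy": 0,"dz": 0,"wx": 0,"wy": 0,"wz": 0},{"dx": 33,"dy": 0,"dz": 0,"wx": 0,"wy": 0,"wz": 0},{"dx": 33,"dy": 0,"dz": 0,"wx": 0,"wy": 0,"wz": 0},{"dx": 33,"dy": -1,"dz": 0,"wx": 0,"wy": 0,"wz": 0},{"dx": 33,"dy": -1,"dz": 0,"wx": 0,"wy": 0,"wz": 0},{"dx": 33,"dy": -1,"dz": 0,"wx": 0,"wy": 0,"wz": 0},{"dx": 33,"dy": -1,"dz": 0,"wx": 0,"wy": 0,"wz": 0},{"dx": 34,"dy": -1,"dz": 0,"wx": 0,"wy": 0,"wz": 0},{"dx": 0,"dy": 0,"dz": 0,"wx": 0,"wy": 0,"wz": 0}]' --fingers 1

```text
time_s: 54.45
eef_pos: [0.5906, 0.2029, 0.2985]
eef_rot: [-3.141, -0.001, 1.574]
contact_force: [-0.8, 0.1, -0.8]
opening: 1.001
grip_force: 0.0
```

```bash
python3 - <<'E'
from h import *
to(.591,.1985,.107,np.pi/2)
p,d,C=grab('scene'); P=cloud('scene',d,C)
for i in range(5):
    c=np.array([.5933+.0006*i,.0793-.0449*i]); k=(P[...,2]>.13)&(np.linalg.norm(P[...,:2]-c,axis=2)<.02); print(i,k.sum(),P[k][:,2].max().round(4) if k.any() else '')
save('s6',cv2.resize(p[120:320,170:420],None,fx=2.4,fy=2.4))
E
```

```text
TCP [0.5906 0.2029 0.2985] shift [ -4.7   0.5 191.5] rotvec deg [-0.  -0.1  0.2]
0 231 0.1948
1 237 0.194
2 234 0.195
3 243 0.1942
4 246 0.194
```

View pics/s6.png

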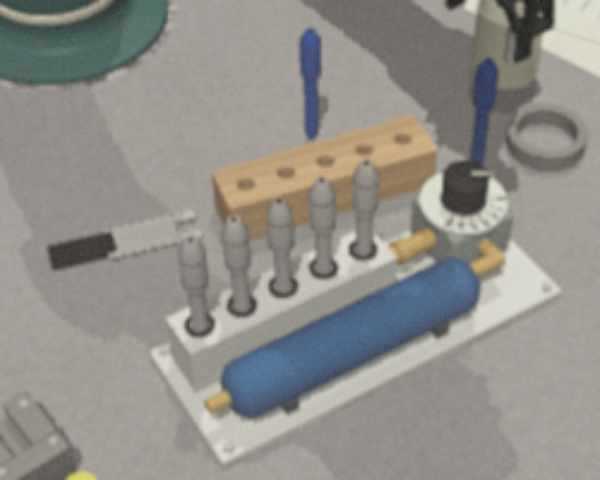

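All five tubes are at one height in the ports, and the dial is still at 0. Now the dial to 3: +60° clockwise.

>>> send_rows --increments '[{"dx": 0.5,"dy": 0.3,"dz": 15,"wx": 0,"wy": 0,"wz": 0},{"dx": 0,"dy": 0,"dz": 25,"wx": 0,"wy": 0,"wz": 0},{"dx": 0,"dy": 0,"dz": 30,"wx": 0,"wy": 0,"wz": 0},{"dx": 0,"dy": 0,"dz": 30,"wx": 0,"wy": 0,"wz": 0},{"dx": 0,"dy": 0,"dz": 30,"wx": 0,"wy": 0,"wz": 0},{"dx": 0,"dy": 0,"dz": 25,"wx": 0,"wy": 0,"wz": 0},{"dx": 0,"dy": 0,"dz": 20,"wx": 0,"wy": 0,"wz": 0},{"dx": 0,"dy": 0,"dz": 10,"wx": 0,"wy": 0,"wz": 0},{"dx": 0,"dy": 0,"dz": 0,"wx": 0,"wy": 0,"wz": 0},{"dx": 0,"dy": 0,"dz": 0,"wx": 0,"wy": 0,"wz": 0}]'

```text
time_s: 55.5
eef_pos: [0.5923, 0.1976, 0.114]
eef_rot: [3.141, 0.0, 1.568]
contact_force: [1.0, 0.2, 0.4]
opening: 1.004
grip_force: 0.0
```

```bash
python3 - <<'E'
from h import *
to(.591,.1985,.107,np.pi/2)
E
```

```text
TCP [0.5923 0.1976 0.114 ] shift [ 0.9 -1.3  7. ] rotvec deg [ 0.   0.  -0.2]
```

>>> send_rows --increments '[{"dx": 0.9,"dy": -1.2,"dz": 4,"wx": 0,"wy": 0,"wz": 0},{"dx": 0,"dy": 0,"dz": 3,"wx": 0,"wy": 0,"wz": 0},{"dx": 0,"dy": 0,"dz": 0,"wx": 0,"wy": 0,"wz": 0},{"dx": 0,"dy": 0,"dz": 0,"wx": 0,"wy": 0,"wz": 0},{"dx": 0,"dy": 0,"dz": 0,"wx": 0,"wy": 0,"wz": 0},{"dx": 0,"dy": 0,"dz": 0,"wx": 0,"wy": 0,"wz": 0},{"dx": 0,"dy": 0,"dz": 0,"wx": 0,"wy": 0,"wz": 0},{"dx": 0,"dy": 0,"dz": 0,"wx": 0,"wy": 0,"wz": 0},{"dx": 0,"dy": 0,"dz": 0,"wx": 0,"wy": 0,"wz": 0},{"dx": 0,"dy": 0,"dz": 0,"wx": 0,"wy": 0,"wz": 0}]'

```text
time_s: 56.5
eef_pos: [0.5907, 0.199, 0.1063]
eef_rot: [3.142, 0.0, 1.568]
contact_force: [0.3, -1.2, 0.6]
opening: 1.001
grip_force: 0.0
```

>>> send_rows --increments '[{"dx": 0,"dy": 0,"dz": 0,"wx": 0,"wy": 0,"wz": 0},{"dx": 0,"dy": 0,"dz": 0,"wx": 0,"wy": 0,"wz": 0},{"dx": 0,"dy": 0,"dz": 0,"wx": 0,"wy": 0,"wz": 0},{"dx": 0,"dy": 0,"dz": 0,"wx": 0,"wy": 0,"wz": 0},{"dx": 0,"dy": 0,"dz": 0,"wx": 0,"wy": 0,"wz": 0},{"dx": 0,"dy": 0,"dz": 0,"wx": 0,"wy": 0,"wz": 0},{"dx": 0,"dy": 0,"dz": 0,"wx": 0,"wy": 0,"wz": 0},{"dx": 0,"dy": 0,"dz": 0,"wx": 0,"wy": 0,"wz": 0},{"dx": 0,"dy": 0,"dz": 0,"wx": 0,"wy": 0,"wz": 0},{"dx": 0,"dy": 0,"dz": 0,"wx": 0,"wy": 0,"wz": 0}]' --fingers -1 --force 40

```text
time_s: 57.5
eef_pos: [0.5913, 0.199, 0.1067]
eef_rot: [3.14, -0.0, 1.568]
contact_force: [5.4, -0.9, 4.2]
opening: 0.524
grip_force: 41.2
```

>>> send_rows --increments '[{"dx": 0,"dy": 0,"dz": 0,"wx": 0,"wy": 0,"wz": 7.5},{"dx": 0,"dy": 0,"dz": 0,"wx": 0,"wy": 0,"wz": 7.5},{"dx": 0,"dy": 0,"dz": 0,"wx": 0,"wy": 0,"wz": 7.5},{"dx": 0,"dy": 0,"dz": 0,"wx": 0,"wy": 0,"wz": 7.5},{"dx": 0,"dy": 0,"dz": 0,"wx": 0,"wy": 0,"wz": 7.5},{"dx": 0,"dy": 0,"dz": 0,"wx": 0,"wy": 0,"wz": 7.5},{"dx": 0,"dy": 0,"dz": 0,"wx": 0,"wy": 0,"wz": 7.5},{"dx": 0,"dy": 0,"dz": 0,"wx": 0,"wy": 0,"wz": 7.5},{"dx": 0,"dy": 0,"dz": 0,"wx": 0,"wy": 0,"wz": 0},{"dx": 0,"dy": 0,"dz": 0,"wx": 0,"wy": 0,"wz": 0}]'

```text
time_s: 58.5
eef_pos: [0.5914, 0.199, 0.1067]
eef_rot: [3.141, -0.001, 0.521]
contact_force: [5.7, -0.4, 4.9]
opening: 0.529
grip_force: 41.5
```

>>> send_rows --increments '[{"dx": 0,"dy": 0,"dz": 0,"wx": 0,"wy": 0,"wz": 0},{"dx": 0,"dy": 0,"dz": 0,"wx": 0,"wy": 0,"wz": 0},{"dx": 0,"dy": 0,"dz": 0,"wx": 0,"wy": 0,"wz": 0},{"dx": 0,"dy": 0,"dz": 0,"wx": 0,"wy": 0,"wz": 0},{"dx": 0,"dy": 0,"dz": 0,"wx": 0,"wy": 0,"wz": 0},{"dx": 0,"dy": 0,"dz": -15,"wx": 0,"wy": 0,"wz": 0},{"dx": 0,"dy": 0,"dz": -30,"wx": 0,"wy": 0,"wz": 0},{"dx": 0,"dy": 0,"dz": -40,"wx": 0,"wy": 0,"wz": 0},{"dx": 0,"dy": 0,"dz": -40,"wx": 0,"wy": 0,"wz": 0},{"dx": 0,"dy": 0,"dz": -40,"wx": 0,"wy": 0,"wz": 0}]' --fingers 1

```text
time_s: 59.5
eef_pos: [0.5905, 0.1987, 0.2741]
eef_rot: [3.141, -0.001, 0.521]
contact_force: [0.7, 0.8, 1.2]
opening: 0.998
grip_force: 0.0
```

```bash
python3 - <<'E'
from h import *
p,d,C=grab('scene'); a=cv2.resize(p[165:240,325:400],None,fx=5,fy=5)
print(readout.read_state()['eef_rot'])
pt,dt,Ct=grab('top'); np.savez('t7.npz',p=pt,d=dt,C=Ct); b=cv2.resize(pt[180:300,270:420],None,fx=2.8,fy=2.8)
h=np.zeros((400,800,3),np.uint8); h[:375,:375]=a; h[:336,378:798]=b; save('c7',h)
for n in('fork','slot','holder'):
    print(n,[((Ct[:3,:3]@x['centre']+Ct[:3,3]).round(3).tolist(),round(x['p'],2)) for x in models.boxes_of('top',n)[:2]])
E
```

```text
[ 3.1406623  -0.00816595  0.52030001]
fork [([0.401, -0.101, 0.008], 0.68), ([0.585, 0.19, 0.114], 0.53)]
slot [([0.601, -0.297, 0.044], 0.92), ([0.587, 0.076, 0.177], 0.75)]
holder [([0.603, -0.29, 0.045], 0.91)]
```

View pics/c7.png

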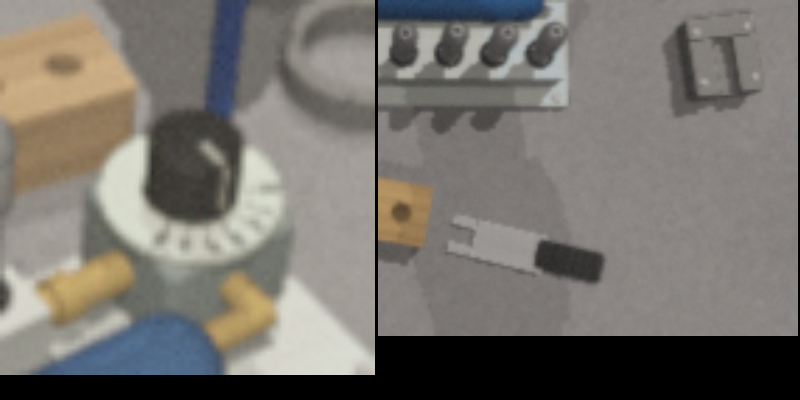

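```bash
python3 - <<'E'
from h import *
s=readout.read_state(); print(s['joint_vel'].round(2))
p,d,C=grab('wrist'); g=cv2.cvtColor(p,cv2.COLOR_RGB2GRAY)
c=np.array([.591,.1987]); U=[];
gx,gy=np.meshgrid(np.linspace(-.02,.02,81),np.linspace(-.02,.02,81)); k=np.hypot(gx,gy)<.02
W=np.c_[c[0]+gx[k],c[1]+gy[k],np.full(k.sum(),.114)]; uv=proj('wrist',W,C).round().astype(int)
ok=(uv[:,0]>=0)&(uv[:,0]<560)&(uv[:,1]>=0)&(uv[:,1]<420); W=W[ok];uv=uv[ok]; v=g[uv[:,1],uv[:,0]]; b=v>np.percentile(v,50)+50
q=W[b][:,:2]; print(ok.mean(),b.sum(),q.mean(0)-c, 'angle from +x deg',np.degrees(np.arctan2(*(q.mean(0)-c)[::-1])), 'dir',cv2.fitLine(q.astype(np.float32),cv2.DIST_L2,0,.01,.01).ravel()[:2])
z=np.load('t7.npz'); P=cloud('top',z['d'],z['C']); C=z['C']; pt=z['p'].astype(int)
print('ends',onz('top',[[295.7,262.9],[350.4,275.4]],.007,C).round(4).tolist())
m=models.trace('top','fork'); m=m[0]['pixels'] if m else None
Q=onz('top',np.argwhere(m)[:,::-1],.008,C)[:,:2]; print('fork mask',m.sum(),cv2.minAreaRect(Q.astype(np.float32)*1000))
h=(abs(P[...,2]-.046)<.008)&(np.linalg.norm(P[...,:2]-[.603,-.29],axis=2)<.075); v,u=np.where(h); hq=onz('top',np.c_[u,v],.046,C)[:,:2]
print('holder',h.sum(),cv2.minAreaRect(hq.astype(np.float32)*1000), P[h].mean(0))
E
```

```text
[ 0.    0.02 -0.01  0.01 -0.   -0.    0.  ]
1.0 197 [ 0.01240102 -0.00037563] angle from +x deg -1.7349945424627238 dir [0.9998737  0.01589162]
ends [[0.4164, -0.0208, 0.007], [0.3844, -0.1784, 0.007]]
fork mask 671 ((400.6675720214844, -98.94844055175781), (160.27532958984375, 40.9481086730957), 77.39151763916016)
holder 577 ((602.2764282226562, -291.92388916015625), (80.61280059814453, 73.51962280273438), 8.244291305541992) [ 0.60463064 -0.29229401  0.04553147]
```

The dial pointer is at 3, measured at −1.7° to +1° from rig +x. The fork is at about (0.40, −0.10) with yaw 77°, jaws toward +y. The holder is at (0.603, −0.29) with yaw about 8°. Next, a closer look at the fork.

>>> send_rows --increments '[{"dx": 0,"dy": 0,"dz": 0,"wx": 0,"wy": 0,"wz": -7.9},{"dx": 0,"dy": 0,"dz": 0,"wx": 0,"wy": 0,"wz": -7.9},{"dx": 0,"dy": 0,"dz": 0,"wx": 0,"wy": 0,"wz": -7.9},{"dx": 0,"dy": 0,"dz": 0,"wx": 0,"wy": 0,"wz": -7.9},{"dx": 0,"dy": 0,"dz": 0,"wx": 0,"wy": 0,"wz": -7.9},{"dx": 0,"dy": 0,"dz": 0,"wx": 0,"wy": 0,"wz": -7.9},{"dx": 0,"dy": 0,"dz": 0,"wx": 0,"wy": 0,"wz": 0},{"dx": -15,"dy": -5,"dz": 0,"wx": 0,"wy": 0,"wz": 0},{"dx": -25,"dy": -9,"dz": 0,"wx": 0,"wy": 0,"wz": 0},{"dx": -33,"dy": -12,"dz": 0,"wx": 0,"wy": 0,"wz": 0}]'

```text
time_s: 60.85
eef_pos: [0.5486, 0.1335, 0.2704]
eef_rot: [-3.141, 0.001, 1.345]
contact_force: [1.0, -1.0, 0.9]
opening: 1.004
grip_force: 0.0
```

>>> send_rows --increments '[{"dx": -35,"dy": -12,"dz": 0,"wx": 0,"wy": 0,"wz": 0},{"dx": -40,"dy": -14,"dz": 0,"wx": 0,"wy": 0,"wz": 0},{"dx": -40,"dy": -14,"dz": 0,"wx": 0,"wy": 0,"wz": 0},{"dx": -40,"dy": -15,"dz": 0,"wx": 0,"wy": 0,"wz": 0},{"dx": -40,"dy": -15,"dz": 0,"wx": 0,"wy": 0,"wz": 0},{"dx": -35,"dy": -14,"dz": 0,"wx": 0,"wy": 0,"wz": 0},{"dx": -30,"dy": -10,"dz": 0,"wx": 0,"wy": 0,"wz": 0},{"dx": 0,"dy": 0,"dz": 0,"wx": 0,"wy": 0,"wz": 0},{"dx": 0,"dy": 0,"dz": 0,"wx": 0,"wy": 0,"wz": 0},{"dx": 0,"dy": 0,"dz": 0,"wx": 0,"wy": 0,"wz": 0}]' --fingers 0

```text
time_s: 61.85
eef_pos: [0.4005, -0.0986, 0.2711]
eef_rot: [-3.141, 0.0, 1.347]
contact_force: [0.7, 0.1, -0.3]
opening: 0.498
grip_force: 0.0
```

```bash
python3 - <<'E'
from h import *
s=readout.read_state(); print(s['eef_pos'],s['eef_rot'],s['joint_vel'].round(2))
p,d,C=grab('wrist'); save('w8',p); np.savez('w8.npz',p=p,d=d,C=C)
m=models.trace('wrist','fork'); print([ (x['p'],x['pixels'].sum()) for x in m])
m=m[0]['pixels']; P=cloud('wrist',d,C)
Q=onz('wrist',np.argwhere(m)[:,::-1],.0095,C)[:,:2]; r=cv2.minAreaRect(Q.astype(np.float32)*1000); print(r, 'z',np.nanmedian(P[m][:,2]))
k=m&(p.max(2)<80); Q=onz('wrist',np.argwhere(k)[:,::-1],.012,C)[:,:2]; print('handle',k.sum(),cv2.minAreaRect(Q.astype(np.float32)*1000))
E
```

```text
[ 0.40049858 -0.09861264  0.2711486 ] [-3.14127033e+00  2.27786935e-04  1.34728270e+00] [-0.    0.01 -0.01 -0.    0.    0.    0.01]
[(0.76, np.int64(4946))]
((401.6488952636719, -98.03549194335938), (161.68386840820312, 40.97585678100586), 77.1681900024414) z 0.009601021557805234
handle 1705 ((392.73876953125, -140.2861785888672), (68.8150863647461, 29.75614356994629), 77.94137573242188)
```

View pics/w8.png

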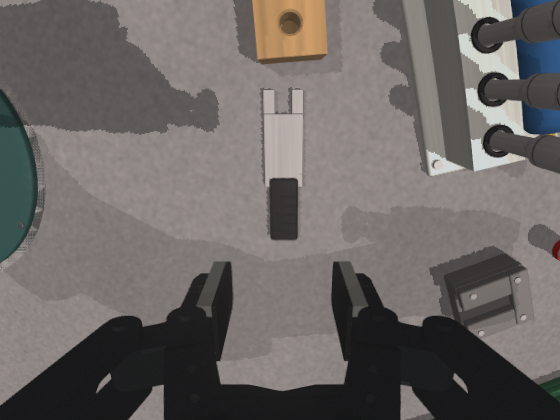

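The wrist view shows the fork at (284,165), aligned between the fingers. It also shows the holder at (487,290), with its notch opening toward lower left, which is the robot side.

>>> send_rows --increments '[{"dx": -12,"dy": 0.5,"dz": 15,"wx": 0,"wy": 0,"wz": 0},{"dx": -12,"dy": 0.5,"dz": 30,"wx": 0,"wy": 0,"wz": 0},{"dx": 0,"dy": 0,"dz": 35,"wx": 0,"wy": 0,"wz": 0},{"dx": 0,"dy": 0,"dz": 35,"wx": 0,"wy": 0,"wz": 0},{"dx": 0,"dy": 0,"dz": 30,"wx": 0,"wy": 0,"wz": 0},{"dx": 0,"dy": 0,"dz": 25,"wx": 0,"wy": 0,"wz": 0},{"dx": 0,"dy": 0,"dz": 10,"wx": 0,"wy": 0,"wz": 0},{"dx": 0,"dy": 0,"dz": 0,"wx": 0,"wy": 0,"wz": 0},{"dx": 0,"dy": 0,"dz": 0,"wx": 0,"wy": 0,"wz": 0},{"dx": 0,"dy": 0,"dz": 0,"wx": 0,"wy": 0,"wz": 0}]'

```text
time_s: 62.95
eef_pos: [0.3966, -0.1229, 0.0924]
eef_rot: [3.14, -0.0, 1.349]
contact_force: [-0.1, -0.3, -0.0]
opening: 0.497
grip_force: 0.0
```

```bash
python3 - <<'E'
from h import *
to(.3962,-.1222,.0245,np.radians(77.3))
z=np.load('w8.npz'); P=cloud('wrist',z['d'],z['C'])
h=(abs(P[...,2]-.046)<.005)&(np.linalg.norm(P[...,:2]-[.603,-.29],axis=2)<.075); hq=P[h][:,:2]
print('holder',h.sum(),cv2.minAreaRect(hq.astype(np.float32)*1000),np.median(P[h][:,2]))
v,u=np.where(h); print(cv2.minAreaRect(onz('wrist',np.c_[u,v],.046,z['C'])[:,:2].astype(np.float32)*1000),u.max(),v.max())
E
```

```text
TCP [ 0.3966 -0.1229  0.0924] shift [ 0.6 -0.7 67.9] rotvec deg [ 0.1 -0.  -0. ]
holder 3038 ((604.3904418945312, -293.54827880859375), (80.44184112548828, 70.5560302734375), 8.514381408691406) 0.04654690748944357
((603.602783203125, -292.2513122558594), (81.80911254882812, 74.04480743408203), 7.555115699768066) 533 338
```

>>> send_rows --increments '[{"dx": 0.4,"dy": -0.4,"dz": 15,"wx": 0,"wy": 0,"wz": 0},{"dx": 0,"dy": 0,"dz": 15,"wx": 0,"wy": 0,"wz": 0},{"dx": 0,"dy": 0,"dz": 15,"wx": 0,"wy": 0,"wz": 0},{"dx": 0,"dy": 0,"dz": 10,"wx": 0,"wy": 0,"wz": 0},{"dx": 0,"dy": 0,"dz": 5,"wx": 0,"wy": 0,"wz": 0},{"dx": 0,"dy": 0,"dz": 4,"wx": 0,"wy": 0,"wz": 0},{"dx": 0,"dy": 0,"dz": 4,"wx": 0,"wy": 0,"wz": 0},{"dx": 0,"dy": 0,"dz": 0,"wx": 0,"wy": 0,"wz": 0},{"dx": 0,"dy": 0,"dz": 0,"wx": 0,"wy": 0,"wz": 0},{"dx": 0,"dy": 0,"dz": 0,"wx": 0,"wy": 0,"wz": 0}]'

```text
time_s: 63.95
eef_pos: [0.3957, -0.1225, 0.0235]
eef_rot: [3.141, 0.0, 1.348]
contact_force: [-0.2, -0.2, 0.3]
opening: 0.501
grip_force: 0.0
```

>>> send_rows --increments '[{"dx": 0,"dy": 0,"dz": 0,"wx": 0,"wy": 0,"wz": 0},{"dx": 0,"dy": 0,"dz": 0,"wx": 0,"wy": 0,"wz": 0},{"dx": 0,"dy": 0,"dz": 0,"wx": 0,"wy": 0,"wz": 0},{"dx": 0,"dy": 0,"dz": 0,"wx": 0,"wy": 0,"wz": 0},{"dx": 0,"dy": 0,"dz": 0,"wx": 0,"wy": 0,"wz": 0},{"dx": 0,"dy": 0,"dz": 0,"wx": 0,"wy": 0,"wz": 0},{"dx": 0,"dy": 0,"dz": 0,"wx": 0,"wy": 0,"wz": 0},{"dx": 0,"dy": 0,"dz": 0,"wx": 0,"wy": 0,"wz": 0},{"dx": 0,"dy": 0,"dz": 0,"wx": 0,"wy": 0,"wz": 0},{"dx": 0,"dy": 0,"dz": 0,"wx": 0,"wy": 0,"wz": 0}]' --fingers -1 --force 50

```text
time_s: 64.95
eef_pos: [0.3961, -0.1226, 0.024]
eef_rot: [3.14, -0.0, 1.348]
contact_force: [-3.1, 1.9, 23.9]
opening: 0.423
grip_force: 50.3
```

The opening is too wide for the 30 mm handle and there are 24 N upward, so the tips are on the desk. I'll open, rise 4 mm and grip again.

>>> send_rows --increments '[{"dx": 0,"dy": 0,"dz": 0,"wx": 0,"wy": 0,"wz": 0},{"dx": 0,"dy": 0,"dz": 0,"wx": 0,"wy": 0,"wz": 0},{"dx": 0,"dy": 0,"dz": 0,"wx": 0,"wy": 0,"wz": 0},{"dx": 0,"dy": 0,"dz": -2,"wx": 0,"wy": 0,"wz": 0},{"dx": 0,"dy": 0,"dz": -2,"wx": 0,"wy": 0,"wz": 0},{"dx": 0,"dy": 0,"dz": 0,"wx": 0,"wy": 0,"wz": 0},{"dx": 0,"dy": 0,"dz": 0,"wx": 0,"wy": 0,"wz": 0},{"dx": 0,"dy": 0,"dz": 0,"wx": 0,"wy": 0,"wz": 0},{"dx": 0,"dy": 0,"dz": 0,"wx": 0,"wy": 0,"wz": 0},{"dx": 0,"dy": 0,"dz": 0,"wx": 0,"wy": 0,"wz": 0}]' --fingers 0

```text
time_s: 65.95
eef_pos: [0.3956, -0.1224, 0.0273]
eef_rot: [-3.142, 0.0, 1.348]
contact_force: [-0.2, 0.3, -0.7]
opening: 0.501
grip_force: 0.0
```

>>> send_rows --increments '[{"dx": 0,"dy": 0,"dz": 0,"wx": 0,"wy": 0,"wz": 0},{"dx": 0,"dy": 0,"dz": 0,"wx": 0,"wy": 0,"wz": 0},{"dx": 0,"dy": 0,"dz": 0,"wx": 0,"wy": 0,"wz": 0},{"dx": 0,"dy": 0,"dz": 0,"wx": 0,"wy": 0,"wz": 0},{"dx": 0,"dy": 0,"dz": 0,"wx": 0,"wy": 0,"wz": 0},{"dx": 0,"dy": 0,"dz": 0,"wx": 0,"wy": 0,"wz": 0},{"dx": 0,"dy": 0,"dz": 0,"wx": 0,"wy": 0,"wz": 0},{"dx": 0,"dy": 0,"dz": 0,"wx": 0,"wy": 0,"wz": 0},{"dx": 0,"dy": 0,"dz": 0,"wx": 0,"wy": 0,"wz": 0},{"dx": 0,"dy": 0,"dz": 0,"wx": 0,"wy": 0,"wz": 0}]' --fingers -1 --force 50

```text
time_s: 66.95
eef_pos: [0.3955, -0.1225, 0.0276]
eef_rot: [-3.142, -0.0, 1.348]
contact_force: [-4.2, 0.4, 15.7]
opening: 0.406
grip_force: 48.2
```

>>> send_rows --increments '[{"dx": 0,"dy": 0,"dz": -3,"wx": 0,"wy": 0,"wz": 0},{"dx": 0,"dy": 0,"dz": -5,"wx": 0,"wy": 0,"wz": 0},{"dx": 0,"dy": 0,"dz": -8,"wx": 0,"wy": 0,"wz": 0},{"dx": 0,"dy": 0,"dz": -8,"wx": 0,"wy": 0,"wz": 0},{"dx": 0,"dy": 0,"dz": -8,"wx": 0,"wy": 0,"wz": 0},{"dx": 0,"dy": 0,"dz": -8,"wx": 0,"wy": 0,"wz": 0},{"dx": 0,"dy": 0,"dz": 0,"wx": 0,"wy": 0,"wz": 0},{"dx": 0,"dy": 0,"dz": 0,"wx": 0,"wy": 0,"wz": 0},{"dx": 0,"dy": 0,"dz": 0,"wx": 0,"wy": 0,"wz": 0},{"dx": 0,"dy": 0,"dz": 0,"wx": 0,"wy": 0,"wz": 0}]'

```text
time_s: 67.95
eef_pos: [0.3954, -0.1225, 0.0671]
eef_rot: [-3.141, 0.0, 1.348]
contact_force: [0.1, 1.3, -1.3]
opening: 0.398
grip_force: 49.8
```

```bash
python3 - <<'E'
from h import *
p,d,C=grab('wrist'); save('w9',p); np.savez('w9.npz',p=p,d=d,C=C)
E
```

```text
(no output)
```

View pics/w9.png

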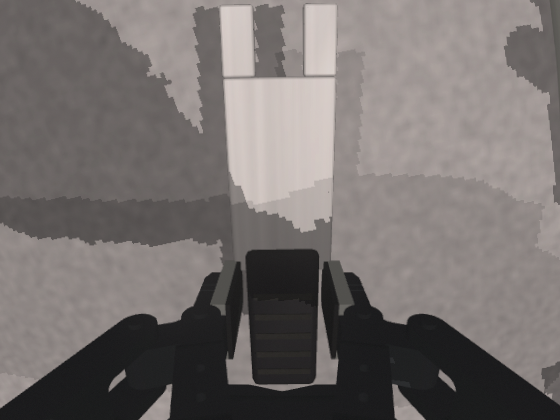

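The fork is lifted and straight in the hand, with blade u≈222–335 and handle between the pads at v≈250–380. Next I'll measure its pose in the tool frame.

```bash
python3 - <<'E'
from h import *
z=np.load('w9.npz'); p,d,C=z['p'],z['d'],z['C']; T=tool(); P=cloud('wrist',d,C); Q=(P-T[:3,3])@T[:3,:3]*1e3  # tool mm
b=Q[85:210,235:325].reshape(-1,3); b=b[np.isfinite(b).all(1)&(b[:,2]<60)]
A=np.c_[b[:,:2],np.ones(len(b))]; c,*_=np.linalg.lstsq(A,b[:,2],rcond=None); print('blade z = a x + b y + c',c.round(4), 'res',(A@c-b[:,2]).std().round(2), 'x range',b[:,0].min().round(1),b[:,0].max().round(1))
hd=Q[290:370,260:310].reshape(-1,3); hd=hd[np.isfinite(hd).all(1)]; print('handle z',np.median(hd[:,2]).round(1))
# edges at rows
for v in (20,60,100,150):
    r=Q[v]; k=np.where(np.isfinite(r[:,2])&(abs(r[:,2]-(c[0]*r[:,0]+c[1]*r[:,1]+c[2]))<5))[0]; print(v,k.min(),k.max(),r[k.min()].round(1),r[k.max()].round(1))
col=Q[:,237]; k=np.where(abs(col[:,2]-(c[0]*col[:,0]+c[1]*col[:,1]+c[2]))<5)[0]; print('jaw end',k.min(),col[k.min()].round(1)); print('handle front',Q[252,285].round(1),Q[245,285].round(1))
E
```

```text
blade z = a x + b y + c [-3.43000e-02  2.00000e-04  1.94199e+01] res 0.63 x range 32.6 79.1
handle z 16.6
20 219 336 [100.7 -21.3  16.7] [100.5  18.3  16. ]
60 221 336 [ 87.5 -21.1  16.8] [87.6 18.8 16.9]
100 224 335 [ 73.9 -20.7  17.9] [73.9 18.9 17.2]
150 226 333 [ 55.9 -20.7  18.5] [56.  18.9 17.7]
jaw end 5 [105.3 -15.   16. ]
handle front [15.   1.3 17.9] [17.5  1.4 19.3]
```

>>> send_rows --increments '[{"dx": 0,"dy": 0,"dz": -6,"wx": 0,"wy": 0,"wz": 2},{"dx": 0,"dy": 0,"dz": -6,"wx": 0,"wy": 0,"wz": 3},{"dx": 0,"dy": 0,"dz": -6,"wx": 0,"wy": 0,"wz": 4},{"dx": 0,"dy": 0,"dz": -6,"wx": 0,"wy": 0,"wz": 4},{"dx": 0,"dy": 0,"dz": -6,"wx": 0,"wy": 0,"wz": 4},{"dx": 0,"dy": 0,"dz": -6,"wx": 0,"wy": 0,"wz": 4},{"dx": 0,"dy": 0,"dz": -6,"wx": 0,"wy": 0,"wz": 4},{"dx": 0,"dy": 0,"dz": -6,"wx": 0,"wy": 0,"wz": 4},{"dx": 0,"dy": 0,"dz": 0,"wx": 0,"wy": 0,"wz": 4},{"dx": 0,"dy": 0,"dz": 0,"wx": 0,"wy": 0,"wz": 4}]'

```text
time_s: 69.0
eef_pos: [0.3956, -0.1224, 0.1153]
eef_rot: [3.142, -0.0, 0.7]
contact_force: [-0.5, -0.6, -0.6]
opening: 0.397
grip_force: 49.8
```

>>> send_rows --increments '[{"dx": 0,"dy": 0,"dz": 0,"wx": 0,"wy": 0,"wz": 4},{"dx": 0,"dy": 0,"dz": 0,"wx": 0,"wy": 0,"wz": 4},{"dx": 0,"dy": 0,"dz": 0,"wx": 0,"wy": 0,"wz": 4},{"dx": 0,"dy": 0,"dz": 0,"wx": 0,"wy": 0,"wz": 4},{"dx": 0,"dy": 0,"dz": 0,"wx": 0,"wy": 0,"wz": 4},{"dx": 0,"dy": 0,"dz": 0,"wx": 0,"wy": 0,"wz": 4},{"dx": 0,"dy": 0,"dz": 0,"wx": 0,"wy": 0,"wz": 4},{"dx": 0,"dy": 0,"dz": 0,"wx": 0,"wy": 0,"wz": 4},{"dx": 0,"dy": 0,"dz": 0,"wx": 0,"wy": 0,"wz": 0.7},{"dx": 0,"dy": 0,"dz": 0,"wx": 0,"wy": 0,"wz": 0}]'

```text
time_s: 70.0
eef_pos: [0.3955, -0.1225, 0.1152]
eef_rot: [3.141, 0.0, 0.133]
contact_force: [-0.7, -0.7, -1.3]
opening: 0.399
grip_force: 49.8
```

```bash
python3 - <<'E'
from h import *
to(.4405,-.3167,.11,np.radians(7.5)); s=readout.read_state(); print(s['opening'],s['grip_force'],s['joints'].round(2))
E
```

```text
TCP [ 0.3955 -0.1225  0.1152] shift [ 18.8 198.5   5.2] rotvec deg [0.  0.  0.1]
0.3986675968319903 49.78630721569061 [-0.6   0.42  0.97  2.26 -0.54  0.71 -0.68]
```

>>> send_rows --increments '[{"dx": 1.9,"dy": 10,"dz": 0,"wx": 0,"wy": 0,"wz": 0},{"dx": 1.9,"dy": 20,"dz": 0,"wx": 0,"wy": 0,"wz": 0},{"dx": 1.9,"dy": 24,"dz": 0,"wx": 0,"wy": 0,"wz": 0},{"dx": 1.9,"dy": 24,"dz": 0,"wx": 0,"wy": 0,"wz": 0},{"dx": 1.9,"dy": 24,"dz": 0,"wx": 0,"wy": 0,"wz": 0},{"dx": 1.9,"dy": 24,"dz": 0,"wx": 0,"wy": 0,"wz": 0},{"dx": 1.9,"dy": 24,"dz": 0,"wx": 0,"wy": 0,"wz": 0},{"dx": 1.9,"dy": 22,"dz": 0,"wx": 0,"wy": 0,"wz": 0},{"dx": 1.9,"dy": 16.5,"dz": 0,"wx": 0,"wy": 0,"wz": 0},{"dx": 1.9,"dy": 10,"dz": 0,"wx": 0,"wy": 0,"wz": 0}]'

```text
time_s: 71.0
eef_pos: [0.4404, -0.318, 0.1152]
eef_rot: [3.141, 0.0, 0.132]
contact_force: [-0.1, 0.3, -0.5]
opening: 0.398
grip_force: 49.8
```

>>> send_rows --increments '[{"dx": 0,"dy": 0,"dz": 0,"wx": 0,"wy": -0.5,"wz": 0},{"dx": 0,"dy": 0,"dz": 5,"wx": 0,"wy": -0.5,"wz": 0},{"dx": 0,"dy": 0,"dz": 10,"wx": 0,"wy": -0.5,"wz": 0},{"dx": 0,"dy": 0,"dz": 12,"wx": 0,"wy": -0.5,"wz": 0},{"dx": 0,"dy": 0,"dz": 12,"wx": 0,"wy": 0,"wz": 0},{"dx": 0,"dy": 0,"dz": 12,"wx": 0,"wy": 0,"wz": 0},{"dx": 0,"dy": 0,"dz": 9,"wx": 0,"wy": 0,"wz": 0},{"dx": 0,"dy": 0,"dz": 3,"wx": 0,"wy": 0,"wz": 0},{"dx": 0,"dy": 0,"dz": 0,"wx": 0,"wy": 0,"wz": 0},{"dx": 0,"dy": 0,"dz": 0,"wx": 0,"wy": 0,"wz": 0}]'

```text
time_s: 72.0
eef_pos: [0.4388, -0.3172, 0.0527]
eef_rot: [3.141, 0.035, 0.132]
contact_force: [-0.5, 0.2, 0.1]
opening: 0.396
grip_force: 49.8
```

```bash
python3 - <<'E'
from h import *
to(.4405,-.3167,.0519,np.radians(7.5)); s=readout.read_state(); print(s['eef_rot'],s['opening'],s['grip_force'])
p,d,C=grab('wrist'); save('w10',p); np.savez('w10.npz',p=p,d=d,C=C)
P=cloud('wrist',d,C)
b=P[60:220,235:325].reshape(-1,3); b=b[np.isfinite(b).all(1)&(b[:,2]>.02)&(b[:,2]<.042)]
A=np.c_[b[:,:2]-[.5,-.3],np.ones(len(b))]; c,*_=np.linalg.lstsq(A,b[:,2],rcond=None); print('blade plane world',c.round(4),(A@c-b[:,2]).std())
for v in (60,100,150,200):
    k=np.where((abs(P[v,:,2]-.033)<.006))[0]; k=k[(k>200)&(k<360)]; print(v,k.min(),k.max(),P[v,k.min()].round(4),P[v,k.max()].round(4))
E
```

```text
TCP [ 0.4388 -0.3172  0.0527] shift [ 1.7 -0.3  0.7] rotvec deg [0. 2. 0.]
[3.14120303 0.03453265 0.13168064] 0.3955700877545491 49.817386865615845
blade plane world [-0.0001 -0.0014  0.0332] 0.0006335771895557064
60 221 336 [ 0.5226 -0.2853  0.0323] [ 0.5278 -0.3249  0.0328]
100 224 335 [ 0.5091 -0.2876  0.0326] [ 0.5143 -0.3269  0.0327]
150 226 333 [ 0.4912 -0.29    0.0327] [ 0.4966 -0.3292  0.0333]
200 229 332 [ 0.4721 -0.2928  0.0329] [ 0.4774 -0.3322  0.033 ]
```

View pics/w10.png

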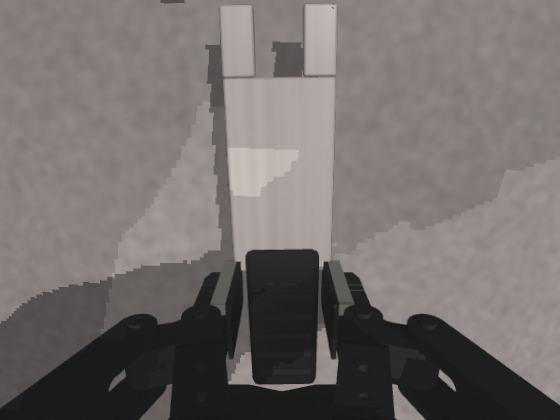

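The blade is level, straight and aligned with the slot axis to under 1 mm. Inserting.

>>> send_rows --increments '[{"dx": 6,"dy": -0.3,"dz": 0.3,"wx": 0,"wy": 0,"wz": 0},{"dx": 6,"dy": -0.3,"dz": -0.2,"wx": 0,"wy": 0,"wz": 0},{"dx": 6,"dy": -0.2,"dz": -0.2,"wx": 0,"wy": 0,"wz": 0},{"dx": 6,"dy": -0.2,"dz": -0.2,"wx": 0,"wy": 0,"wz": 0},{"dx": 5,"dy": -0.1,"dz": -0.2,"wx": 0,"wy": 0,"wz": 0},{"dx": 5,"dy": 0,"dz": -0.2,"wx": 0,"wy": 0,"wz": 0},{"dx": 0,"dy": 0,"dz": 0,"wx": 0,"wy": 0,"wz": 0},{"dx": 0,"dy": 0,"dz": 0,"wx": 0,"wy": 0,"wz": 0},{"dx": 0,"dy": 0,"dz": 0,"wx": 0,"wy": 0,"wz": 0},{"dx": 0,"dy": 0,"dz": 0,"wx": 0,"wy": 0,"wz": 0}]'

```text
time_s: 73.05
eef_pos: [0.4721, -0.3115, 0.0519]
eef_rot: [3.142, 0.035, 0.132]
contact_force: [0.4, -0.0, -1.1]
opening: 0.396
grip_force: 49.8
```

```bash
python3 - <<'E'
from h import *
to(.5246,-.3046,.0522,np.radians(7.5)); s=readout.read_state(); print(s['contact_force'].round(1),s['wrist_torque'].round(2),s['opening'])
p,d,C=grab('wrist'); P=cloud('wrist',d,C); save('w11',p)
for v in (20,60,100,150,200):
    k=np.where((abs(P[v,:,2]-.033)<.006))[0]; k=k[(k>200)&(k<360)]
    if len(k): print(v,k.min(),k.max(),P[v,k.min()].round(4),P[v,k.max()].round(4))
h=(abs(P[...,2]-.046)<.004); q=P[h]; q=q[np.linalg.norm(q[:,:2]-[.604,-.293],axis=1)<.06]; print(len(q)); 
if len(q)>50: print(cv2.minAreaRect(q[:,:2].astype(np.float32)*1000))
E
```

```text
TCP [ 0.4721 -0.3115  0.0519] shift [52.9  0.  -2.1] rotvec deg [0. 2. 0.]
[ 0.4 -0.  -1.1] [ 0.05 -0.04  0.07] 0.3957985168485004
20 252 313 [ 0.5694 -0.2893  0.0371] [ 0.5728 -0.3093  0.0324]
60 221 336 [ 0.5558 -0.2797  0.0321] [ 0.5612 -0.3195  0.0297]
100 224 335 [ 0.5424 -0.282   0.0324] [ 0.5475 -0.3212  0.0313]
150 226 333 [ 0.5245 -0.2843  0.0322] [ 0.5297 -0.3235  0.0321]
200 229 332 [ 0.5051 -0.2871  0.0316] [ 0.5104 -0.3266  0.0314]
6082
((570.0377807617188, -299.4292297363281), (11.524786949157715, 70.46955871582031), 7.517264366149902)
```

View pics/w11.png

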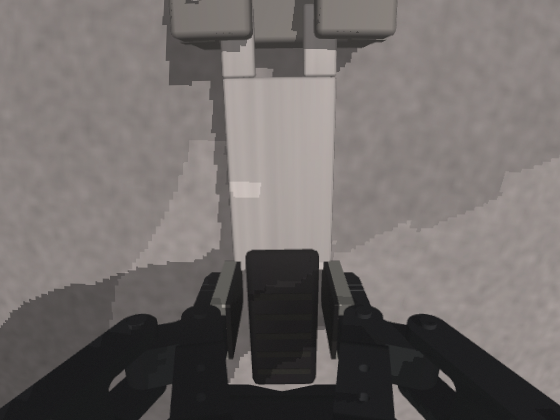

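The jaws have entered the slot under the roof, centred, with no contact force. Pushing home.

>>> send_rows --increments '[{"dx": 6,"dy": -0.1,"dz": -0.2,"wx": 0,"wy": 0,"wz": 0},{"dx": 6,"dy": -0.1,"dz": -0.2,"wx": 0,"wy": 0,"wz": 0},{"dx": 6,"dy": -0.1,"dz": -0.2,"wx": 0,"wy": 0,"wz": 0},{"dx": 6,"dy": -0.1,"dz": -0.2,"wx": 0,"wy": 0,"wz": 0},{"dx": 6,"dy": -0.1,"dz": -0.2,"wx": 0,"wy": 0,"wz": 0},{"dx": 6,"dy": -0.1,"dz": -0.2,"wx": 0,"wy": 0,"wz": 0},{"dx": 6,"dy": 0,"dz": -0.2,"wx": 0,"wy": 0,"wz": 0},{"dx": 3,"dy": 0,"dz": -0.1,"wx": 0,"wy": 0,"wz": 0},{"dx": 0,"dy": 0,"dz": 0,"wx": 0,"wy": 0,"wz": 0},{"dx": 0,"dy": 0,"dz": 0,"wx": 0,"wy": 0,"wz": 0}]'

```text
time_s: 74.1
eef_pos: [0.5166, -0.305, 0.0518]
eef_rot: [3.142, 0.035, 0.132]
contact_force: [0.1, -1.7, -1.3]
opening: 0.397
grip_force: 49.8
```

>>> send_rows --increments '[{"dx": 2,"dy": 0,"dz": -0.1,"wx": 0,"wy": 0,"wz": 0},{"dx": 2,"dy": 0,"dz": -0.1,"wx": 0,"wy": 0,"wz": 0},{"dx": 2,"dy": 0,"dz": 0,"wx": 0,"wy": 0,"wz": 0},{"dx": 2,"dy": 0,"dz": 0,"wx": 0,"wy": 0,"wz": 0},{"dx": 2,"dy": 0,"dz": 0,"wx": 0,"wy": 0,"wz": 0},{"dx": 1,"dy": 0,"dz": 0,"wx": 0,"wy": 0,"wz": 0},{"dx": 0,"dy": 0,"dz": 0,"wx": 0,"wy": 0,"wz": 0},{"dx": 0,"dy": 0,"dz": 0,"wx": 0,"wy": 0,"wz": 0},{"dx": 0,"dy": 0,"dz": 0,"wx": 0,"wy": 0,"wz": 0},{"dx": 0,"dy": 0,"dz": 0,"wx": 0,"wy": 0,"wz": 0}]'

```text
time_s: 75.1
eef_pos: [0.5252, -0.3038, 0.0509]
eef_rot: [-3.14, 0.039, 0.13]
contact_force: [-13.3, -0.8, -1.3]
opening: 0.396
grip_force: 53.7
```

>>> send_rows --increments '[{"dx": 0,"dy": 0,"dz": 0,"wx": 0,"wy": 0,"wz": 0},{"dx": 0,"dy": 0,"dz": 0,"wx": 0,"wy": 0,"wz": 0},{"dx": 0,"dy": 0,"dz": 0,"wx": 0,"wy": 0,"wz": 0},{"dx": 0,"dy": 0,"dz": 0,"wx": 0,"wy": 0,"wz": 0},{"dx": 0,"dy": 0,"dz": 0,"wx": 0,"wy": 0,"wz": 0},{"dx": 0,"dy": 0,"dz": 0,"wx": 0,"wy": 0,"wz": 0},{"dx": 0,"dy": 0,"dz": -5,"wx": 0,"wy": 0,"wz": 0},{"dx": 0,"dy": 0,"dz": -10,"wx": 0,"wy": 0,"wz": 0},{"dx": 0,"dy": 0,"dz": -15,"wx": 0,"wy": 0,"wz": 0},{"dx": 0,"dy": 0,"dz": -15,"wx": 0,"wy": 0,"wz": 0}]' --fingers 0.6

```text
time_s: 76.1
eef_pos: [0.5295, -0.3034, 0.0983]
eef_rot: [3.141, 0.035, 0.132]
contact_force: [0.9, -0.4, 0.2]
opening: 0.796
grip_force: 0.0
```

>>> send_rows --increments '[{"dx": 0,"dy": 0,"dz": -20,"wx": 0,"wy": 0,"wz": 0},{"dx": 0,"dy": 0,"dz": -30,"wx": 0,"wy": 0,"wz": 0},{"dx": 0,"dy": 0,"dz": -30,"wx": 0,"wy": 0,"wz": 0},{"dx": 0,"dy": 0,"dz": -30,"wx": 0,"wy": 0,"wz": 0},{"dx": -10,"dy": 0,"dz": -30,"wx": 0,"wy": 0,"wz": 0},{"dx": -10,"dy": 0,"dz": -30,"wx": 0,"wy": 0,"wz": 0},{"dx": -10,"dy": 0,"dz": 0,"wx": 0,"wy": 0,"wz": 0},{"dx": 0,"dy": 0,"dz": 0,"wx": 0,"wy": 0,"wz": 0},{"dx": 0,"dy": 0,"dz": 0,"wx": 0,"wy": 0,"wz": 0},{"dx": 0,"dy": 0,"dz": 0,"wx": 0,"wy": 0,"wz": 0}]'

```text
time_s: 77.1
eef_pos: [0.5057, -0.3059, 0.2669]
eef_rot: [-3.141, 0.036, 0.132]
contact_force: [0.4, 0.2, 0.3]
opening: 0.797
grip_force: 0.0
```

```bash
python3 - <<'E'
from h import *
p,d,C=grab('wrist'); P=cloud('wrist',d,C)
m=models.trace('wrist','fork')
if m:
    m=m[0]['pixels']; k=m&(p.max(2)<80); Q=P[k]; print('handle',k.sum(),cv2.minAreaRect(Q[:,:2].astype(np.float32)*1000),np.nanmedian(Q[:,2]))
ps,ds,Cs=grab('scene'); Ps=cloud('scene',ds,Cs)
for i in range(5):
    c=np.array([.5933+.0006*i,.0793-.0449*i]); k=(Ps[...,2]>.13)&(np.linalg.norm(Ps[...,:2]-c,axis=2)<.02); print(i,k.sum(),Ps[k][:,2].max().round(4) if k.any() else '')
h=np.zeros((420,800,3),np.uint8); h[:,:400]=p[:,80:480]; h[:,400:]=cv2.resize(ps[140:350,150:400],(400,336)).repeat(1,0) if False else cv2.copyMakeBorder(cv2.resize(ps[140:350,150:400],(400,336)),0,84,0,0,cv2.BORDER_CONSTANT); save('c12',h)
E
```

```text
handle 2005 ((505.8636474609375, -306.9505615234375), (68.93489074707031, 27.247591018676758), 10.3486328125) 0.032240019144643084
0 228 0.1932
1 236 0.1936
2 234 0.1949
3 246 0.1941
4 246 0.1943
```

View pics/c12.png

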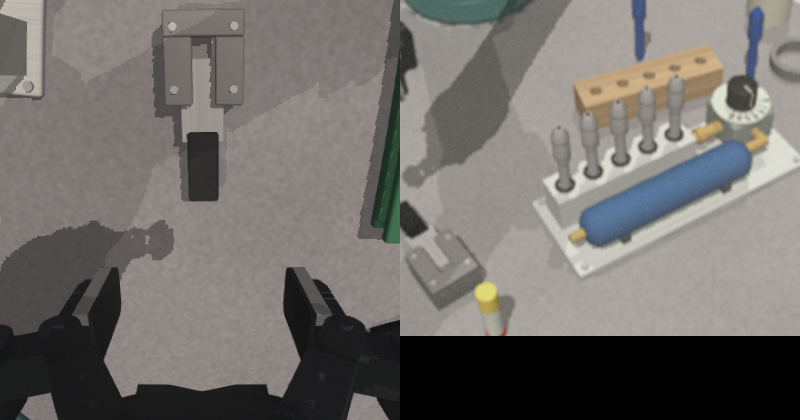

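The fork sits home in the slot: its handle centre gives an origin of (0.550, −0.300), against (0.550, −0.301) expected. The five tubes are still seated and the dial is at 3. Handing in.

```bash
python3 -c "
from plant import ticket; print(ticket.hand_in())"
```

```text
the job is handed in; nothing more can be done
None
```

The job is handed in, though no verdict came back: dial turned to 0, all five tubes pushed home in the ports, dial turned up to 3, and the fork fully home in the holder's slot; mug, glue stick and tape roll were not touched.

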